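Pack the extender modules in the clamped transit tray

ROBOT

A 6-joint arm with a two-finger parallel gripper is mounted at the origin on the work surface. World frame = base frame: x ahead of the robot, y to its left, z up, the work surface at z = 0. Lengths are in m, angles in rad, forces in N, time in s.
With the tool pointing down it reaches from about 0.425 to 0.95 m from the base axis. Payload 3.5 kg.
Tool frame: the origin (TCP) lies midway between the tips of the shut fingers; the grasp point (between the pads) lies grasp_offset behind it (grasp_offset is the distance from the TCP to the grasp point, in m); z points along the fingers, y is the direction in which the jaws open and shut (so a half turn about z gives the same grasp; the last joint's range is limited). The gripper opens to 85 mm and grips with 20 to 120 N. Pads are 22 mm wide; open, the fingers measure 114 mm over their backs; the gripper's body (76 mm by 85 mm) begins 54 mm behind the grasp point. The pads swing forward as they close: fully open they stand 13 mm farther back than shut.
Start: joints at [1.163, 0.286, 1.577, -0, 1.279, -0.15], TCP at [0.172, 0.653, 0.231] pointing down, gripper open.
Joint ranges: [-2.77, 2.77], [-0.9, 2.22], [0.21, 2.48], [-1.53, 4.67], [0.24, 2.81], [-2.84, 2.84]. Speed limits (rad/s): [2.79, 2.79, 3.14, 3.14, 3.14, 3.14].

INTERFACE

Orientations are given as a unit quaternion [x, y, z, w].
In Python, from plant import * gives the robot as it stands.
- The arm moves only by the tool jog_arm, never from a script. Its argument "targets" is text: rows parted by semicolons, each of 7 numbers parted by spaces: the shift along the world's x, y, z in mm, then the turn, a rotation vector about the world's x, y, z in degrees, then the gripper's target within -1 to 1 (fully open at 1, half-way at 0, shut at -1). A call has 1 to 10 rows; each row shifts and turns the pose as measured when the row begins; what a row does not reach is not made up. A row lasts 1/12 s, in which the tool goes at most 41.7 mm and 7.16 degrees, less where a joint would pass 70% of its speed; a pose out of reach is approached as far as the arm can. A call with a gripper value outside its range is refused whole. The fingers move at their own pace and stop on an object; "force" is the grip in N (left out, the last holds). Time passes only in rows, so rows that do not move let the fingers close. It gives the time, the measured TCP pose, the force and the opening at its end, in the units of the state.
- get_state(): the state, without advancing time (a new reading comes with each control period).
- read_camera(name): name is "side" or "top"; returns a dict with "pixels" (480x640x3 uint8, blue, green, red), "mtx" (3x3 intrinsics, pixels), "world_from_camera" (4x4, takes a point from camera to world coordinates). Camera axes: x right, y up, looking along -z (the intrinsics and any distortion apply to the point x, -y, -z); pixel columns grow to the right and rows downward; lengths in m; the calibration is good to about 2 mm. A picture is of the moment at which its call begins. There is no depth.
- sign_off(): hands the job in, once; it reports no verdict.
Trained networks look in a picture, given as the dict that the camera call returned (one of the last four; its "shot" number tells which), for a name from the list of things; names that differ only in an ending like _2 or _b are one class to them, and where a whole thing is asked for, a point or a joint stands for the part that bears it (a point fixed in the world has none). Each returns a list of dicts, best first, with "p" (0 to 1); they miss things now and then, are a little off and sometimes report something else, mostly with a low value. They report only what shows in the picture. A call takes as long as a camera call. They do not tell look-alikes from the thing itself.
- spot_in(target, picture): "uv" ([column, row] in pixels, amid what is visible of it).
- silhouettes(target, picture): "mask" (480x640 bool, what is visible of it) and "uv" ([column, row] in pixels, amid what is visible of it).
- mark_of(target, picture): "uv" ([column, row] in pixels: a listed point, or the origin of a listed thing).
The state is a dict: "time": time; "qpos": joint angles; "dq": joint speeds; "joint_efforts": joint torques, N m; "eef_pos": TCP position; "tcp_rot": TCP orientation; "contact_force": force on the tool from outside, world axes, zero at the start; "wrist_torque": the same for the moment, N m; "opening": opening from 0.0 (shut) to 1.0 (fully open).
Only numpy, scipy, OpenCV 4.12 (cv2) and the standard library are available. Lean on these libraries where they do the work, as an engineer would, in place of code of your own. Each camera call takes 0.05 s, during which the arm holds its last target.

TASK

Pack the black modules that are on the bench for transport: lift the tray's clamp lever out of its notch, slide the clamp fully open and let the lever drop into the open notch, then stand every module upright in the tray in one row and fill the space that is left in the row with foam bricks of the right thickness. Then lift the lever again and slide the clamp shut until the lever drops into its closed notch with the sprung pad pressing on the row, so that nothing can shift. Leave the other things on the bench alone.

Things in the scene. Friction and masses are not known exactly. Their poses are not given: they have to be found in the camera images.
- tray: Fixed aluminium transit tray, a low open channel roughly along world y, turned a little. Origin on the underside, midway across; own y runs along the channel to the clamp. Items stand in one row along y, item x along tray x. Inner floor 6 mm up; inner width 70 mm (x -35 to +35); side walls 26 mm high, 5 thick; far end wall as high, its inner face at y = +184 mm. Wire bails stick out 22 mm at both ends.
- row_start (a point): Point on the tray's inner floor, midway across, at the foot of the solid end wall (44 mm high, inner face at tray y = -196 mm): the row begins here and grows along the tray's +y.
- clamp (a joint): Slide of the clamp carriage along tray y, in m, growing as it opens: about 0 with its lever in the closed notch, about 0.060 in the open notch (2 mm play either way in each). About 1.5 N of friction, but it slides only while the lever is lifted out of its notches.
- pad_face (a point): Middle of the rubber face of the sprung pad, the plate on the front of the clamp that presses on the row (62 mm wide, 9 to 48 mm above the tray's underside). With the pad free it stands at tray y = +26 mm at clamp 0 and moves with the clamp (+86 mm at 0.060).
- pad (a joint): Push-back of the sprung pad in m: 0 free, 0.012 on its stops. The spring starts at 9 N and adds 0.5 N per mm. Items adding up to 230 mm, clamp closed, push it back about 0.006; a row 10 mm shorter does not touch it, a row 10 mm longer keeps the lever from its closed notch.
- lever (a joint): Lift of the clamp lever in rad: 0 down in either notch, grows as the ball is raised, stop at 0.36. Hinge pin along tray y at tray x = -15 mm, 46 mm up. A light spring (about 2 N at the ball) and its weight press it down: let go above a notch it drops in; over the land it rests at about 0.19.
- gate (a point): Middle of the steel gate plate on the tray's +x wall (tray x = 43.5, y = +133, 45 mm up; plate 7 mm thick, top 85 mm up). The lever sticks out through its long slot. The slot's sill has a notch 12 mm deep at each end (tray y = +103 closed, +163 mm open) and a level land between, which the lever clears from 0.20 rad (ball 22 mm up).
- ball (a point): Centre of the black ball knob, 32 mm across, on the end of the lever, 112 mm from the hinge pin (tray x = +97 mm, 46 mm above the tray's underside when down; tray y = +103 mm at clamp 0). Nothing stands within 30 mm of it along the tray's y, nor above.
- ext_a: Frequency-extender module: plain black metal block standing upright, 62 mm along its own x, 40 mm along its own y, 50 mm high, about 0.22 kg. Round brass flange (19 mm across, 4 mm high) and two small brass connectors (9 mm high) on top. Origin: centre of the underside. It is meant to be held across its 62 mm (own x). It may be absent.
- ext_b: Frequency-extender module: plain black metal block standing upright, 62 mm along its own x, 40 mm along its own y, 50 mm high, about 0.22 kg. Round brass flange (19 mm across, 4 mm high) and two small brass connectors (9 mm high) on top. Origin: centre of the underside. It is meant to be held across its 62 mm (own x). It may be absent.
- ext_c: Frequency-extender module: plain black metal block standing upright, 62 mm along its own x, 40 mm along its own y, 50 mm high, about 0.22 kg. Round brass flange (19 mm across, 4 mm high) and two small brass connectors (9 mm high) on top. Origin: centre of the underside. It is meant to be held across its 62 mm (own x). It may be absent.
- ext_d: Frequency-extender module: plain black metal block standing upright, 62 mm along its own x, 40 mm along its own y, 50 mm high, about 0.22 kg. Round brass flange (19 mm across, 4 mm high) and two small brass connectors (9 mm high) on top. Origin: centre of the underside. It is meant to be held across its 62 mm (own x). It may be absent.
- amp: Driver-amplifier module: slim black metal block standing upright, 62 mm along its own x, 30 mm along its own y, 50 mm high, about 0.16 kg. One round brass flange (12 mm across, 4 mm high) and one small brass connector (9 mm high) on top. Origin: centre of the underside. It may be absent.
- foam_30: Grey firm packing-foam brick standing upright: 62 mm along its own x, 30 mm along its own y, 50 mm high, about 21 g; does not squash. Origin: centre of the underside.
- foam_40: Grey firm packing-foam brick standing upright: 62 mm along its own x, 40 mm along its own y, 50 mm high, about 28 g; does not squash. Origin: centre of the underside.
- foam_50: Grey firm packing-foam brick standing upright: 62 mm along its own x, 50 mm along its own y, 50 mm high, about 35 g; does not squash. Origin: centre of the underside.
- foam_60: Grey firm packing-foam brick standing upright: 62 mm along its own x, 60 mm along its own y, 50 mm high, about 42 g; does not squash. Origin: centre of the underside.
- mouse: Bystander: black computer mouse, 105 x 60 x 30 mm. Origin: centre of the underside.
- calkit: Bystander: closed wooden calibration-kit box, 100 x 140 x 34 mm. Origin: centre of the underside.
- torque_wrench: Bystander: small steel wrench, 140 mm long, lying flat.
- sensor: Bystander: upright grey power-sensor cylinder, 38 mm across, 116 mm high. Origin: centre of the underside.
Not all that is in view belongs to the job. What is shaped like the ext_d but green or purple is not meant.

How it is judged:
On the way, in this order (a step that is already met when the one before it is completed fails the run):
1. the clamp is fully open with its lever down in the open notch (value of joint clamp above 0.055 m and value of joint lever below 0.06 rad), for 0.2 s.
2. every module that is there stands upright in the tray, the clamp still open (x of ext_a in the frame of tray between -0.01 and 0.01 m and y of ext_a in the frame of tray between -0.196 and 0.095 m and z of ext_a in the frame of tray between 0 and 0.014 m and angle between each of ext_a, ext_b, ext_c, ext_d, amp's own z axis and vertical below 0.12 rad and x of ext_b in the frame of tray between -0.01 and 0.01 m and y of ext_b in the frame of tray between -0.196 and 0.095 m and z of ext_b in the frame of tray between 0 and 0.014 m and x of ext_c in the frame of tray between -0.01 and 0.01 m and y of ext_c in the frame of tray between -0.196 and 0.095 m and z of ext_c in the frame of tray between 0 and 0.014 m and x of ext_d in the frame of tray between -0.01 and 0.01 m and y of ext_d in the frame of tray between -0.196 and 0.095 m and z of ext_d in the frame of tray between 0 and 0.014 m and x of amp in the frame of tray between -0.01 and 0.01 m and y of amp in the frame of tray between -0.196 and 0.095 m and z of amp in the frame of tray between 0 and 0.014 m and value of joint clamp above 0.05 m), for 0.2 s.
At the end, for the whole second after the job is handed in: Clamp shut (below 5 mm), lever down in the closed notch (below 0.06 rad), pad pushed back 2.5 to 11.5 mm by the row; every module present at rest in the tray, on its floor (within 8 mm), upright (within 0.12 rad), within 10 mm of the middle of the channel (value of joint clamp below 0.005 m and value of joint lever below 0.06 rad and value of joint pad between 0.0025 and 0.0115 m and x of ext_a in the frame of tray between -0.01 and 0.01 m and y of ext_a in the frame of tray between -0.196 and 0.095 m and z of ext_a in the frame of tray between 0 and 0.014 m and angle between each of ext_a, ext_b, ext_c, ext_d, amp's own z axis and vertical below 0.12 rad and x of ext_b in the frame of tray between -0.01 and 0.01 m and y of ext_b in the frame of tray between -0.196 and 0.095 m and z of ext_b in the frame of tray between 0 and 0.014 m and x of ext_c in the frame of tray between -0.01 and 0.01 m and y of ext_c in the frame of tray between -0.196 and 0.095 m and z of ext_c in the frame of tray between 0 and 0.014 m and x of ext_d in the frame of tray between -0.01 and 0.01 m and y of ext_d in the frame of tray between -0.196 and 0.095 m and z of ext_d in the frame of tray between 0 and 0.014 m and x of amp in the frame of tray between -0.01 and 0.01 m and y of amp in the frame of tray between -0.196 and 0.095 m and z of amp in the frame of tray between 0 and 0.014 m and linear speed of each of ext_a, ext_b, ext_c, ext_d, amp below 0.02 m/s); the robot touches nothing.
It fails at once if the mouse is moved by more than 40 mm (distance of mouse from where it was at the start of the episode above 0.04 m).
It fails at once if the calibration-kit box is moved by more than 40 mm (distance of calkit from where it was at the start of the episode above 0.04 m).
It fails at once if the torque wrench is moved by more than 40 mm (distance of torque_wrench from where it was at the start of the episode above 0.04 m).
It fails at once if the power sensor is moved by more than 40 mm (distance of sensor from where it was at the start of the episode above 0.04 m).
Of ext_a, ext_b, ext_c, ext_d, amp only 3 to 4 are there at a start; the rules pass over those that are not, and their reading is None.
At some moment in a run one of ext_a, ext_b, ext_c, ext_d, foam_40, foam_50, foam_60 may be knocked a few centimetres aside while the robot is not near it.
Once in a run the grip may slacken for a moment while it holds something.
It also fails if it takes over 192 s, if anything falls off the work surface, if the arm or the gripper's body presses on something with over 40 N, if the wrist force passes 120 N, or if a joint passes its speed limit or range.

## Working session

There is one attempt and no reset: what is moved stays moved. The work goes in short steps, Python scripts to look and compute and a tool call to move; the robot and the scene stay as the last step left them, time stands still between calls to the robot, and variables do not carry over. Pictures are saved under pics/ and viewed, and the job is handed in when it is done.

Besides the shell and the picture viewer there is one more tool, called after ">>>" as name(argument=value, ...) on one line, values as JSON. jog_arm: Moves the arm, as the interface text tells. Its arguments: {"type":"object","properties":{"targets":{"type":"string"},"force":{"type":"number"}},"required":["targets"]}

```bash
ls; mkdir -p pics
python3 - <<'E'
from plant import *
import cv2,numpy as np
for n in("side","top"):
    p=read_camera(n); cv2.imwrite(f"pics/{n}0.png",p["pixels"]); print(n,p["shot"],p["mtx"].tolist() if hasattr(p["mtx"],'tolist') else p["mtx"]); print(np.round(p["world_from_camera"],4).tolist(), p.keys())
print(get_state())
E
```

```text
pics
side 1 [[569.9544960241141, 0.0, 330.48507251241614], [0.0, 569.9544960241141, 239.74357924672995], [0.0, 0.0, 1.0]]
[[0.9355, 0.2197, -0.2767, 0.172], [-0.3532, 0.5628, -0.7473, -0.8921], [-0.0084, 0.7969, 0.6041, 0.7909], [0.0, 0.0, 0.0, 1.0]] dict_keys(['pixels', 'mtx', 'world_from_camera', 'shot'])
top 2 [[466.95134923777186, 0.0, 322.9372529443207], [0.0, 466.95134923777186, 242.6515518458122], [0.0, 0.0, 1.0]]
[[0.0126, 0.9956, -0.0925, 0.4153], [-0.9998, 0.0137, 0.0115, 0.0143], [0.0127, 0.0924, 0.9956, 1.0708], [0.0, 0.0, 0.0, 1.0]] dict_keys(['pixels', 'mtx', 'world_from_camera', 'shot'])
{'time': 0.1, 'qpos': array([ 1.16298979e+00,  2.87106869e-01,  1.57804081e+00,  9.68117072e-06,
        1.27854357e+00, -1.49976749e-01]), 'dq': array([-4.43735393e-04, -7.21366768e-04, -2.02282179e-03, -3.59741752e-04,
        1.22856003e-03,  9.26712891e-05]), 'joint_efforts': array([ 9.06427958e-04, -4.07296157e+01, -2.93699384e+01, -1.77997763e-04,
        3.47271634e-03, -1.41258685e-07]), 'eef_pos': array([0.17183322, 0.65215873, 0.23006007]), 'tcp_rot': array([ 1.28559432e-01,  9.91701251e-01, -1.00748037e-03, -2.93316850e-04]), 'contact_force': array([ 0.75865355, -0.20245781, -0.2740309 ]), 'wrist_torque': array([0.00564695, 0.02334094, 0.03899769]), 'opening': 1.0001601027052691}
```

View pics/side0.png

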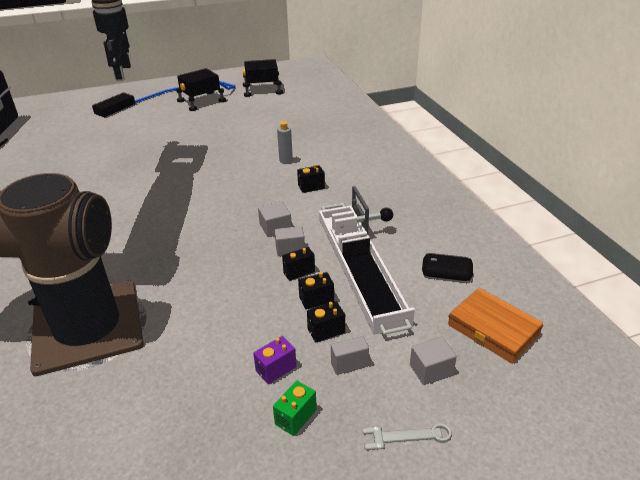

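View pics/top0.png

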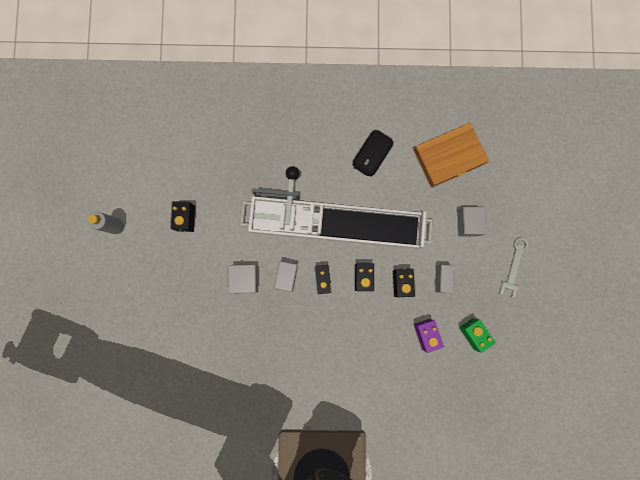

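```bash
cat > h.py <<'E'
from plant import *
import cv2,numpy as np
from scipy.optimize import minimize
def proj(p,P):
    P=np.atleast_2d(P).astype(float); M=np.linalg.inv(p["world_from_camera"]); c=P@M[:3,:3].T+M[:3,3]
    c=c*[1,-1,-1]; q=c@np.array(p["mtx"]).T; return q[:,:2]/q[:,2:]
def ray(p,uv,z):
    W=np.array(p["world_from_camera"]); d=np.linalg.inv(p["mtx"])@[uv[0],uv[1],1]; d=W[:3,:3]@(d*[1,-1,-1]); o=W[:3,3]
    return o+d*(z-o[2])/d[2]
def box(x,y,yaw,sx,sy,h=.05,z=0.):
    c,s=np.cos(yaw),np.sin(yaw); P=[]
    for a in(-1,1):
        for b in(-1,1):
            for k in(0,h): P.append([x+c*a*sx/2-s*b*sy/2,y+s*a*sx/2+c*b*sy/2,z+k])
    return np.array(P)
def hull(p,P): return cv2.convexHull(proj(p,P).astype(np.float32))[:,0]
def render(p,P,sub=4):
    m=np.zeros((480,640),np.uint8); cv2.fillConvexPoly(m,np.round(hull(p,P)*16).astype(np.int32),1,cv2.LINE_8,4); return m>0
def grab(tag=None):
    r={n:read_camera(n) for n in("top","side")}
    if tag:
        for n in r: cv2.imwrite(f"pics/{tag}_{n}.png",r[n]["pixels"])
    return r
def crop(p,uv,r,name,s=5):
    u,v=map(int,uv); im=p["pixels"][max(0,v-r):v+r,max(0,u-r):u+r]; cv2.imwrite("pics/"+name,cv2.resize(im,None,fx=s,fy=s,interpolation=cv2.INTER_CUBIC))
E
python3 - <<'E'
from h import *
r=grab()
for t in("ext_a","amp","foam_30","foam_50","foam_60","mouse"):
    for n in r:
        L=silhouettes(t,r[n]); print(t,n,[(np.round(d["uv"]).tolist(),round(d["p"],2),int(d["mask"].sum())) for d in L])
for t in("row_start","pad_face","gate","ball","tray"):
    for n in r: print(t,n,[(np.round(d["uv"],1).tolist(),round(d["p"],2)) for d in mark_of(t,r[n])][:3])
top=r["top"];crop(top,(345,280),1,"x.png") if 0 else None
cv2.imwrite("pics/cropmid.png",cv2.resize(top["pixels"][195:360,160:500],None,fx=2.3,fy=2.3,interpolation=cv2.INTER_CUBIC))
E
```

```text
ext_a top [([425.0, 336.0], 0.95, 668), ([363.0, 279.0], 0.94, 519), ([478.0, 336.0], 0.62, 693), ([181.0, 215.0], 0.6, 658), ([405.0, 280.0], 0.6, 625)]
ext_a side [([272.0, 359.0], 0.97, 1369), ([331.0, 318.0], 0.82, 1173), ([296.0, 410.0], 0.79, 1561), ([313.0, 181.0], 0.73, 608), ([317.0, 290.0], 0.65, 1059)]
amp top [([320.0, 279.0], 0.6, 357)]
amp side [([300.0, 264.0], 0.69, 844)]
foam_30 top [([470.0, 218.0], 0.85, 810), ([281.0, 278.0], 0.65, 483), ([242.0, 275.0], 0.64, 853), ([443.0, 281.0], 0.58, 491), ([451.0, 155.0], 0.22, 2836)]
foam_30 side [([289.0, 239.0], 0.91, 749), ([273.0, 220.0], 0.87, 753), ([431.0, 358.0], 0.79, 1585), ([346.0, 355.0], 0.65, 1104)]
foam_50 top [([470.0, 218.0], 0.85, 810), ([281.0, 278.0], 0.65, 483), ([242.0, 275.0], 0.64, 853), ([443.0, 281.0], 0.58, 491), ([451.0, 155.0], 0.22, 2836)]
foam_50 side [([289.0, 239.0], 0.91, 749), ([273.0, 220.0], 0.87, 753), ([431.0, 358.0], 0.79, 1585), ([346.0, 355.0], 0.65, 1104)]
foam_60 top [([470.0, 218.0], 0.85, 810), ([281.0, 278.0], 0.65, 483), ([242.0, 275.0], 0.64, 853), ([443.0, 281.0], 0.58, 491), ([451.0, 155.0], 0.22, 2836)]
foam_60 side [([289.0, 239.0], 0.91, 749), ([273.0, 220.0], 0.87, 753), ([431.0, 358.0], 0.79, 1585), ([346.0, 355.0], 0.65, 1104)]
mouse top [([370.0, 149.0], 0.66, 1139)]
mouse side [([450.0, 268.0], 0.9, 1183)]
row_start top [([416.9, 228.1], 0.56)]
row_start side [([391.5, 328.3], 0.67)]
pad_face top [([438.8, 279.8], 0.69), ([322.0, 221.3], 0.65)]
pad_face side [([358.5, 245.7], 0.78)]
gate top [([276.6, 196.3], 0.71)]
gate side [([362.7, 209.4], 0.58), ([313.2, 189.1], 0.39)]
ball top [([290.6, 172.8], 0.74)]
ball side [([385.7, 209.2], 0.75)]
tray top [([332.6, 223.9], 0.65), ([417.3, 230.2], 0.4)]
tray side [([361.9, 263.9], 0.68)]
```

View pics/cropmid.png

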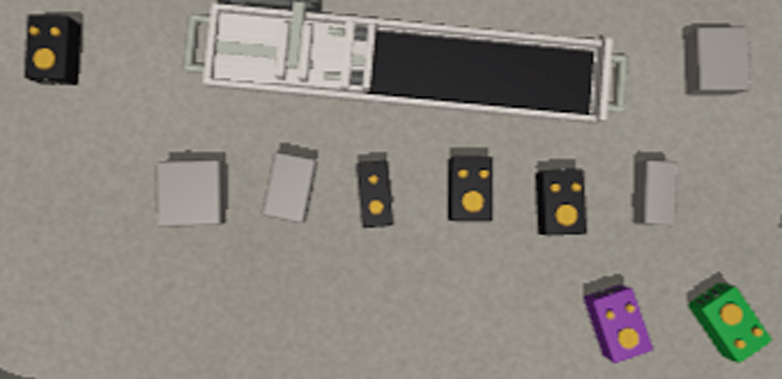

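```bash
cat >> h.py <<'E'
TP={"row_start":[0,-.196,.006],"ball":[.097,.103,.046],"gate":[.0435,.133,.045],"pad_face":[0,.026,.0285],"tray":[0,0,0]}
def T2W(t,P):
    x,y,a=t; P=np.atleast_2d(P).astype(float); c,s=np.cos(a),np.sin(a)
    return np.c_[x+c*P[:,0]-s*P[:,1],y+s*P[:,0]+c*P[:,1],P[:,2]]
def fitbox(views,sx,sy,h=.05,z=0.,x0=None,freesy=False,yaws=np.radians(np.arange(-90,90,15))):
    """views: list of (picture,mask)"""
    def cost(q):
        s=0
        for p,m in views:
            r=render(p,box(q[0],q[1],q[2],sx,q[3] if freesy else sy,h,z)); s+=1-(r&m).sum()/max(1,(r|m).sum())
        return s
    c=sorted((cost([*x0,a,sy]),a) for a in yaws)[:2]; best=None
    for _,a in c:
        q0=np.array([*x0,a]+([sy] if freesy else []),float); n=len(q0)
        S=np.vstack([q0]+[q0+np.eye(n)[i]*[.008,.008,.2,.01][i] for i in range(n)])
        o=minimize(cost,q0,method="Nelder-Mead",options=dict(initial_simplex=S,xatol=1e-5,fatol=1e-4,maxiter=300))
        o=minimize(cost,o.x,method="Nelder-Mead",options=dict(initial_simplex=o.x+(S-q0)*-.5,xatol=1e-5,fatol=1e-4,maxiter=300))
        if best is None or o.fun<best.fun: best=o
    return best.x,best.fun/len(views)
E
cat > s1.py <<'E'
from h import *
from scipy.optimize import least_squares
r=grab("s1")
obs=[]
for t in TP:
    for n in r:
        L=mark_of(t,r[n])
        for d in L[:2]:obs.append((t,n,d["uv"]))
def f(q):
    e=[]
    for t,n,uv in obs: e+=list(proj(r[n],T2W(q,TP[t]))[0]-uv)
    return e
o=least_squares(f,[.56,.05,-.05],loss="soft_l1",f_scale=2)
print("tray",o.x); e=np.reshape(f(o.x),(-1,2))
for a,b in zip(obs,e): print(a[0],a[1],np.round(b,1))
S={}
for t,sy,free in(("ext_a",.04,0),("amp",.03,0),("foam_30",.045,1)):
    Lt=[d for d in silhouettes(t,r["top"]) if d["p"]>.3]; Ls=[d for d in silhouettes(t,r["side"]) if d["p"]>.3]
    for d in Lt:
        g=ray(r["top"],d["uv"],.035)
        uv=proj(r["side"],g)[0]
        D=[np.hypot(*(np.array(e["uv"])-uv)) for e in Ls]; v=[(r["top"],d["mask"])]
        if D and min(D)<20: v.append((r["side"],Ls[int(np.argmin(D))]["mask"]))
        q,c=fitbox(v,.062,sy,x0=g[:2],freesy=bool(free))
        m=d["mask"]; print(t,np.round(d["uv"]),"xy",np.round(q[:2]*1000,1),"yaw",round(np.degrees(q[2]),1),"sy",np.round(q[3:]*1000,1),"cost",round(c,3),len(v), "bgr",r["top"]["pixels"][m].mean(0).astype(int))
        for n in r: cv2.polylines(r[n]["pixels"],[np.round(hull(r[n],box(q[0],q[1],q[2],.062,q[3] if free else sy))).astype(int)],True,(0,0,255),1)
L=[[-.035,-.196,.006],[.035,-.196,.006],[.035,.184,.006],[-.035,.184,.006]]
L2=[[-.04,-.196,.026],[.04,-.196,.026],[.04,.184,.026],[-.04,.184,.026]]
for n in r:
    for k in(L,L2): cv2.polylines(r[n]["pixels"],[np.round(proj(r[n],T2W(o.x,k))).astype(int)],True,(0,255,0),1)
    cv2.imwrite(f"pics/fit_{n}.png",r[n]["pixels"])
cv2.imwrite("pics/fit_topc.png",cv2.resize(r["top"]["pixels"][140:360,160:500],None,fx=2.3,fy=2.3))
cv2.imwrite("pics/fit_sidec.png",cv2.resize(r["side"]["pixels"][150:420,230:480],None,fx=2.2,fy=2.2))
E
python3 s1.py
```

```text
tray [ 0.56112484 -0.0223827  -0.08499898]
row_start top [ 0.6 -0.1]
row_start side [ 0.8 -1.7]
ball top [2.6 0.3]
ball top [-147.5 -108.9]
ball side [-1.8  5.9]
gate top [-0.8 -0.9]
gate top [162.1 -32.2]
gate side [-1.5  0.5]
pad_face top [ 2.3 -1.7]
pad_face side [-1.7  0.3]
pad_face side [-38.  -80.6]
tray top [0.7 0.5]
tray side [-1.8 -0.3]
ext_a [407. 282.] xy [ 426.1 -176.6] yaw 0.8 sy [] cost 0.075 2 bgr [45 60 68]
ext_a [474. 335.] xy [ 313.5 -338.8] yaw 37.1 sy [] cost 0.087 2 bgr [ 56 124  57]
ext_a [182. 214.] xy [568.3 320.2] yaw -4.4 sy [] cost 0.064 2 bgr [42 54 60]
ext_a [362. 278.] xy [436.2 -87.4] yaw 0.7 sy [] cost 0.101 2 bgr [52 67 76]
ext_a [428. 337.] xy [ 309.9 -232.2] yaw 21.8 sy [] cost 0.088 2 bgr [123  73 125]
ext_a [319. 211.] xy [563.4  24.6] yaw 1.5 sy [] cost 0.727 1 bgr [146 151 155]
amp [320. 276.] xy [431.1   4.5] yaw 0.5 sy [] cost 0.117 2 bgr [56 67 73]
foam_30 [469. 218.] xy [ 566.2 -331.5] yaw 2.0 sy [45.] cost 0.055 2 bgr [122 126 131]
foam_30 [282. 276.] xy [436.2  85.5] yaw -10.1 sy [36.2] cost 0.088 2 bgr [146 152 157]
foam_30 [442. 282.] xy [ 436.3 -268.8] yaw -0.0 sy [25.3] cost 0.059 2 bgr [121 126 130]
foam_30 [243. 278.] xy [428.2 179.6] yaw 0.3 sy [56.] cost 0.128 2 bgr [144 149 154]
foam_30 [287. 185.] xy [646.9  77.8] yaw -8.0 sy [19.1] cost 0.561 1 bgr [100 106 106]
```

View pics/fit_topc.png

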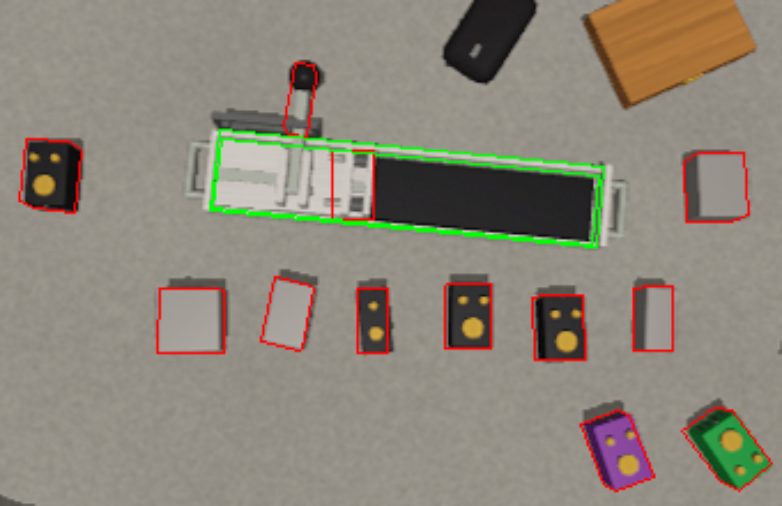

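View pics/fit_sidec.png

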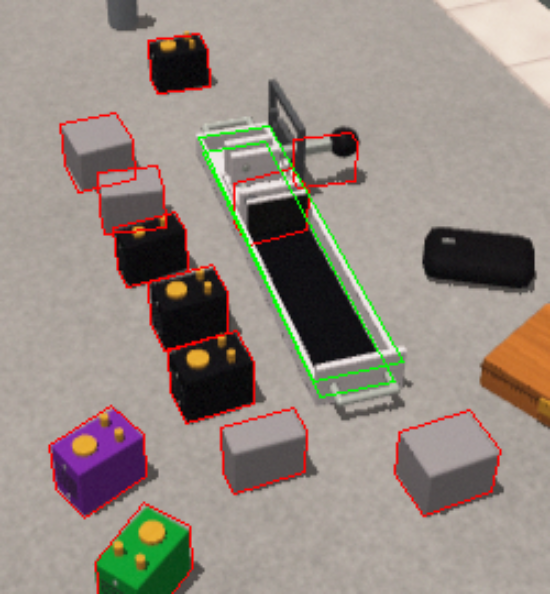

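Run:
```python
from h import *
t=cv2.imread("pics/s1_top.png");s=cv2.imread("pics/s1_side.png")
cv2.imwrite("pics/za.png",cv2.resize(t[160:260,230:440],None,fx=3.8,fy=3.8,interpolation=cv2.INTER_CUBIC))
cv2.imwrite("pics/zb.png",cv2.resize(s[180:350,300:430],None,fx=3.5,fy=3.5,interpolation=cv2.INTER_CUBIC))
```

```text
(no output)
```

View pics/za.png

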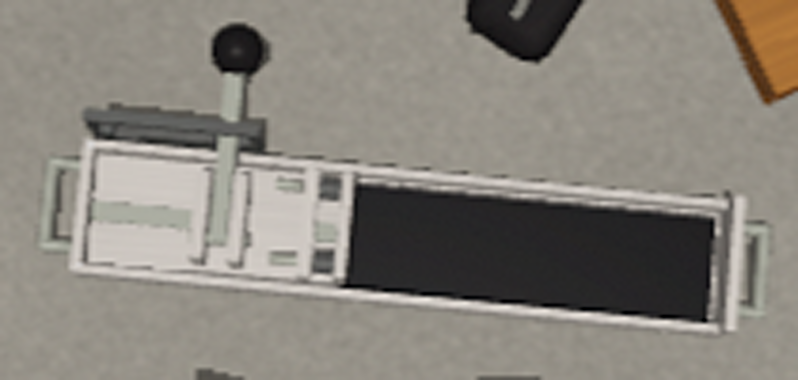

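View pics/zb.png

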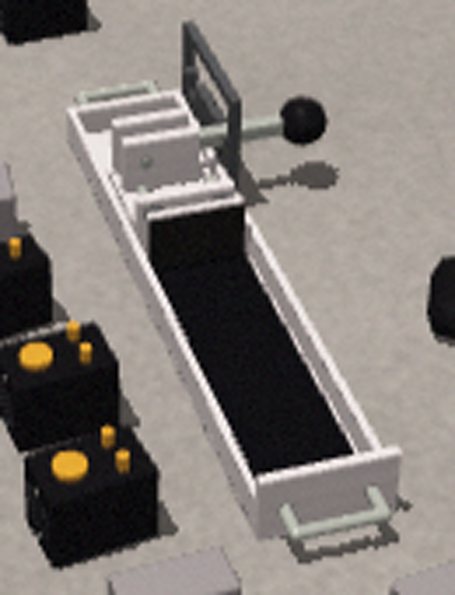

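```bash
cat > tr.py <<'E'
from h import *
from scipy.optimize import least_squares
P={n:read_camera(n) for n in("top","side")}
a=lambda u,v:np.array([230+u/3.8,160+v/3.8]); b=lambda u,v:np.array([300+u/3.5,180+v/3.5])
obs=[("top",[.04,-.196,.044],a(734,197)),("top",[-.04,-.196,.044],a(722,331)),("top",[.04,.189,.026],a(85,142)),("top",[-.04,.189,.026],a(70,270)),("top",TP["ball"],a(239,49)),("top",[.035,.184,.026],a(96,153)),("top",[-.035,.184,.026],a(84,265)),
("side",TP["ball"],b(303,120)),("side",[-.04,.189,.026],b(68,108)),("side",[.04,-.196,.044],b(400,449)),("side",[-.04,-.196,.044],b(256,477)),
]
f=lambda q:np.concatenate([proj(P[n],T2W(q,X))[0]-uv for n,X,uv in obs])
o=least_squares(f,[.56,-.02,-.085],loss="soft_l1",f_scale=1)
print(o.x)
for c,e in zip(obs,f(o.x).reshape(-1,2)): print(c[0],c[1],np.round(e,1))
for sub in("top","side"):
    ob=[c for c in obs if c[0]==sub]; g=lambda q:np.concatenate([proj(P[n],T2W(q,X))[0]-uv for n,X,uv in ob]); print(sub,least_squares(g,o.x).x)
E
python3 tr.py
```

```text
[ 0.56022287 -0.02277193 -0.08088609]
top [0.04, -0.196, 0.044] [ 0.6 -0.7]
top [-0.04, -0.196, 0.044] [ 1.1 -0.3]
top [0.04, 0.189, 0.026] [ 0.4 -1. ]
top [-0.04, 0.189, 0.026] [0.5 0.3]
top [0.097, 0.103, 0.046] [-0.2  0.4]
top [0.035, 0.184, 0.026] [-0.5 -1.5]
top [-0.035, 0.184, 0.026] [-0.7 -0.4]
side [0.097, 0.103, 0.046] [-0.7  0.4]
side [-0.04, 0.189, 0.026] [-0.8  0.5]
side [0.04, -0.196, 0.044] [-1.  -0.6]
side [-0.04, -0.196, 0.044] [-0.2  0.1]
top [ 0.55917803 -0.02237548 -0.08156304]
side [ 0.5616574  -0.02318213 -0.08378628]
```

Run:
```python
from h import *
import plant; print([k for k in dir(plant) if not k.startswith('__')]); print(grasp_offset)
t=(.560,-.0225,-.082)
for y in (.103,.163): print(T2W(t,[[.097,y,.046]]))
for k in (0,.06): print(T2W(t,[[0,-.196,0],[0,.086,0]]))
print(get_state()["time"])
```

```text
['Unreachable', 'get_state', 'grasp_offset', 'mark_of', 'read_camera', 'sign_off', 'silhouettes', 'spot_in']
0.0187
[[0.66511061 0.07220882 0.046     ]]
[[0.67002509 0.13200721 0.046     ]]
[[ 0.54394601 -0.21784142  0.        ]
 [ 0.5670441   0.06321103  0.        ]]
[[ 0.54394601 -0.21784142  0.        ]
 [ 0.5670441   0.06321103  0.        ]]
2.3
```

>>> jog_arm(targets="24 -28 0 0 0 1 0.4;24 -28 0 0 0 1 0.4;24 -28 0 0 0 1 0.4;24 -28 0 0 0 1 0.4;24 -28 0 0 0 1 0.4;24 -28 0 0 0 1 0.4;24 -28 0 0 0 1 0.4;24 -28 0 0 0 1 0.4;24 -28 0 0 0 1 0.4;24 -28 0 0 0 1 0.4", force=30)

```text
time: 3.13
eef_pos: [0.4141, 0.3651, 0.2322]
tcp_rot: [0.03, 1.0, 0.003, 0.001]
contact_force: [0.1, -0.3, -0.3]
opening: 0.701
```

>>> jog_arm(targets="24 -28 0 0 0 0 0.4;24 -28 0 0 0 0 0.4;24 -28 0 0 0 0 0.4;24 -28 0 0 0 0 0.4;24 -28 0 0 0 0 0.4;24 -28 0 0 0 0 0.4;24 -28 0 0 0 0 0.4;24 -28 0 0 0 0 0.4;24 -28 0 0 0 0 0.4;0 0 0 0 0 0 0.4")

```text
time: 3.97
eef_pos: [0.6424, 0.0927, 0.235]
tcp_rot: [0.033, 0.999, 0.003, 0.005]
contact_force: [-1.1, -1.1, -0.4]
opening: 0.699
```

>>> jog_arm(targets="12 -10 -25 0 0 -1 0.4;11 -11 -25 0 0 0 0.4;0 0 -30 0 0 0 0.4;0 0 -30 0 0 0 0.4;0 0 0 0 0 0 0.4")

```text
time: 4.38
eef_pos: [0.6699, 0.0675, 0.126]
tcp_rot: [0.045, 0.999, 0.003, 0.01]
contact_force: [-0.7, 0.8, -2.2]
opening: 0.705
```

Run:
```python
from h import *
r=grab("b1")
s=get_state(); print(s["eef_pos"],s["qpos"])
for n in r:
    uv=proj(r[n],[s["eef_pos"]])[0]; print(n,uv); crop(r[n],uv,55,f"b1c_{n}.png",5)
    print(mark_of("ball",r[n])[:1])
a=cv2.imread("pics/b1c_top.png");b=cv2.imread("pics/b1c_side.png");cv2.imwrite("pics/b1c.png",cv2.resize(np.hstack([a,b]),(800,400)))
```

```text
[0.67309673 0.06789529 0.1323744 ] [-0.05144096  0.36412394  1.66680884  0.00688281  1.08201767 -1.53539783]
top [292.57331507 159.40262607]
[{'uv': [317.2, 276.2], 'p': 0.16}]
side [391.94057688 182.6527039 ]
[{'uv': [384.5, 212.8], 'p': 0.61}]
```

View pics/b1c.png

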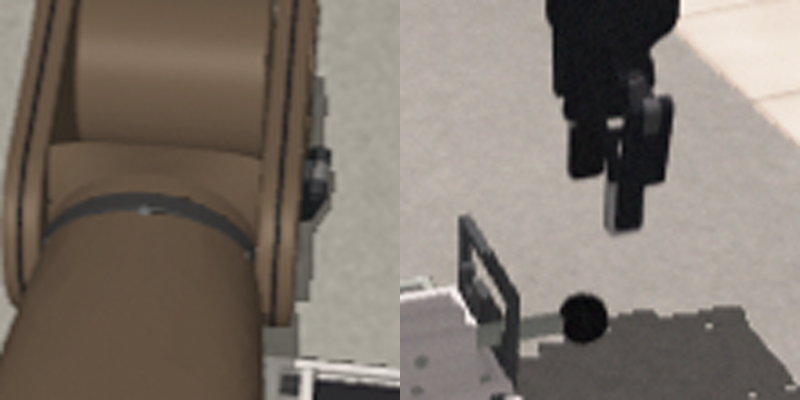

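>>> jog_arm(targets="-4 2 -25 0 1 -1 0.4;-4 2 -25 0 0 0 0.4;0 0 -20 0 0 0 0.4;0 0 -10 0 0 0 0.4;0 0 0 0 0 0 0.4;0 0 0 0 0 0 0.4")

```text
time: 5.08
eef_pos: [0.678, 0.0742, 0.0747]
tcp_rot: [0.052, 0.998, 0.003, 0.025]
contact_force: [0.5, -0.1, 0.5]
opening: 0.7
```

>>> jog_arm(targets="-6 -1 -10 0 1.5 0 0.4;-6 -1 -10 0 1.5 1 0.4;0 0 0 0 0 0 0.4;0 0 0 0 0 0 0.4")

```text
time: 5.42
eef_pos: [0.6688, 0.0721, 0.0598]
tcp_rot: [0.042, 0.999, 0.001, 0.002]
contact_force: [-0.3, -0.3, 0.8]
opening: 0.706
```

>>> jog_arm(targets="-2 0 -9 0 0.3 0 0.4;-2 0 -9 0 0.3 0 0.4;0 0 -9 0 0.3 0 0.4;0 0 -6 0 0 0 0.4;0 0 0 0 0 0 0.4")

```text
time: 5.83
eef_pos: [0.6646, 0.0719, 0.0239]
tcp_rot: [0.043, 0.999, 0.001, -0.007]
contact_force: [0.9, 0.4, -0.7]
opening: 0.704
```

Run:
```python
from h import *
p=read_camera("side"); s=get_state(); print(s["eef_pos"],s["tcp_rot"],s["contact_force"]); uv=proj(p,[s["eef_pos"]])[0]; crop(p,uv,50,"b2.png",6)
```

```text
[0.66462526 0.07185328 0.02425798] [ 4.26107373e-02  9.99068813e-01  9.35708179e-04 -6.70499993e-03] [-0.36454937 -0.08714243  0.46167027]
```

View pics/b2.png

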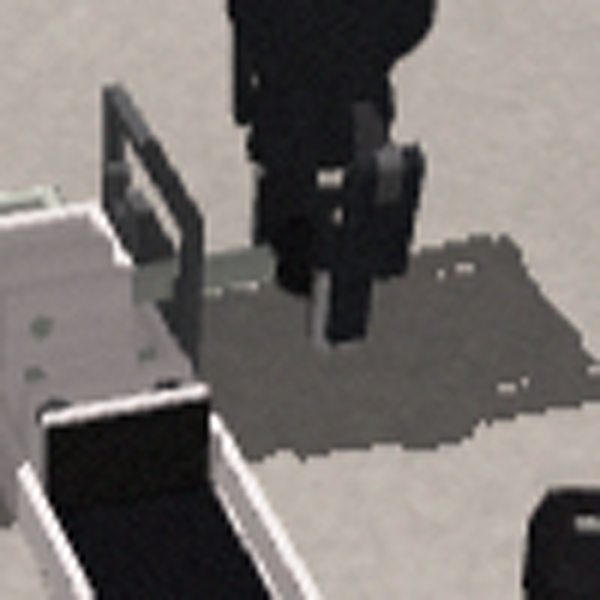

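Fingers straddle the ball (ball at about (388,212) in the side view). Close.

>>> jog_arm(targets="0 0 0 0 0 0 -1;0 0 0 0 0 0 -1;0 0 0 0 0 0 -1;0 0 0 0 0 0 -1;0 0 0 0 0 0 -1;0 0 0 0 0 0 -1", force=40)

```text
time: 6.38
eef_pos: [0.6647, 0.0723, 0.0245]
tcp_rot: [0.043, 0.999, 0.001, -0.007]
contact_force: [0.9, -1.1, -0.9]
opening: 0.352
```

>>> jog_arm(targets="0 0 8 0 0 0 -1;-1 0 8 0 0 0 -1;-1 0 8 0 0 0 -1;-1 0 6 0 0 0 -1;0 0 0 0 0 0 -1;0 0 0 0 0 0 -1")

```text
time: 6.88
eef_pos: [0.66, 0.0726, 0.0553]
tcp_rot: [0.043, 0.999, 0.001, -0.007]
contact_force: [0.7, -0.4, -3.9]
opening: 0.351
```

>>> jog_arm(targets="0.8 10 0 0 0 0 -1;0.8 10 0 0 0 0 -1;0.8 10 0 0 0 0 -1;0.8 10 0 0 0 0 -1;0.8 10 0 0 0 0 -1;0.8 8 0 0 0 0 -1;0 0 0 0 0 0 -1;0 0 0 0 0 0 -1")

```text
time: 7.55
eef_pos: [0.6655, 0.1357, 0.0544]
tcp_rot: [0.042, 0.999, -0.0, -0.007]
contact_force: [0.6, -2.0, -3.4]
opening: 0.349
```

>>> jog_arm(targets="0 -3 0 0 0 0 -1;0 0 -8 0 0 0 -1;1 0 -8 0 0 0 -1;1 0 -8 0 0 0 -1;1 0 -5 0 0 0 -1;0 0 0 0 0 0 -1;0 0 0 0 0 0 -1")

```text
time: 8.13
eef_pos: [0.6693, 0.1339, 0.0257]
tcp_rot: [0.042, 0.999, 0.001, -0.007]
contact_force: [-0.8, 0.5, 1.8]
opening: 0.35
```

>>> jog_arm(targets="0 0 0 0 0 0 0.3;0 0 0 0 0 0 0.3;0 0 0 0 0 0 0.3;0 0 0 0 0 0 0.3;0 0 20 0 0 0 0.3;0 0 30 0 0 0 0.3;0 0 35 0 0 0 0.3;0 0 35 0 0 0 1;-10 -20 35 0 0 0 1;-20 -30 10 0 0 0 1")

```text
time: 8.97
eef_pos: [0.6364, 0.0855, 0.1914]
tcp_rot: [0.04, 0.999, 0.001, -0.011]
contact_force: [0.5, -0.7, 0.5]
opening: 0.997
```

Run:
```python
from h import *
r=grab("o1")
s=get_state(); print(s["time"],s["eef_pos"],s["tcp_rot"],s["qpos"])
cv2.imwrite("pics/o1c.png",cv2.resize(r["side"]["pixels"][150:400,230:480],None,fx=2.3,fy=2.3))
```

```text
9.0667 [0.63321741 0.08192456 0.18883347] [ 4.25977516e-02  9.99004261e-01 -2.02873454e-04 -1.32618562e-02] [-3.00014035e-02  2.57257846e-01  1.69199942e+00 -7.58210917e-05
  1.21886289e+00 -1.51554186e+00]
```

View pics/o1c.png

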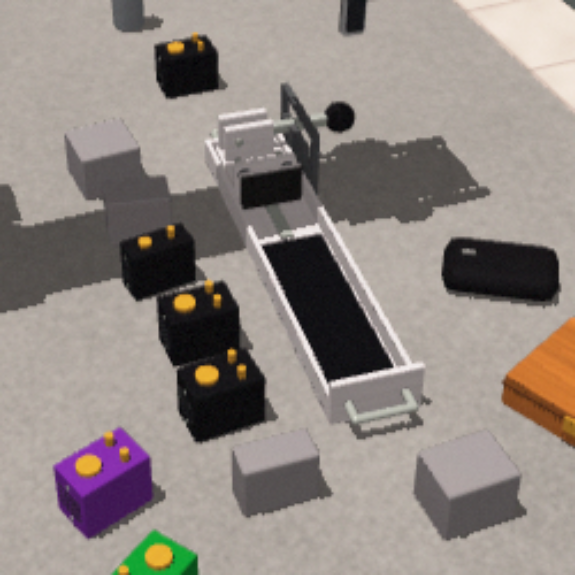

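>>> jog_arm(targets="-17 -22 0 0 0 -7 1;-17 -22 0 0 0 -7 1;-17 -22 0 0 0 -7 1;-17 -22 0 0 0 -7 1;-17 -22 0 0 0 -7 1;-17 -22 -5 0 0 -7 1;-17 -22 -5 0 0 -7 1;-17 -22 -5 0 0 -7 1;-17 -22 -5 0 0 -7 1;-17 -22 -5 0 0 -7 1", force=60)

```text
time: 9.9
eef_pos: [0.4578, -0.1412, 0.1619]
tcp_rot: [0.619, 0.785, 0.008, -0.008]
contact_force: [0.3, -0.3, 0.0]
opening: 0.997
```

>>> jog_arm(targets="-17 -20 -5 0 0 -7 1;-10 -15 -5 0 0 -7 1;0 0 0 0 0 0 1;0 0 0 0 0 0 1")

```text
time: 10.23
eef_pos: [0.4258, -0.1794, 0.1486]
tcp_rot: [0.715, 0.699, 0.008, -0.009]
contact_force: [0.1, -0.6, 0.7]
opening: 0.999
```

```bash
cat > st.py <<'E'
from h import *
def st():
    from scipy.spatial.transform import Rotation as R
    s=get_state(); M=R.from_quat(s["tcp_rot"]).as_matrix(); z=M[:,2]; a=np.degrees(np.arctan2(M[1,1],M[0,1]))
    a=(a+90)%180-90
    print("t",round(s["time"],2),"xyz",np.round(s["eef_pos"]*1000,1),"jaw",round(a,1),"fixrot deg",np.round(np.degrees(np.cross(z,[0,0,-1]))[:2],1),"q6",round(s["qpos"][5],2),"open",round(s["opening"],3),"F",np.round(s["contact_force"],1))
    return s
if __name__=="__main__": st()
E
python3 st.py
```

```text
t 10.23 xyz [ 425.8 -179.4  148.6] jaw -1.3 fixrot deg [-1.4 -0. ] q6 -0.62 open 0.999 F [ 0.1 -0.6  0.7]
```

>>> jog_arm(targets="0 1 -15 -1 0 1 1;0 1 -15 -0.4 0 1 1;0 0 -15 0 0 0 1;0 0 -15 0 0 0 1;0 0 -15 0 0 0 1;0 0 -15 0 0 0 1;0 0 -12 0 0 0 1;0 0 0 0 0 0 1")

```text
time: 10.9
eef_pos: [0.4331, -0.1719, 0.0453]
tcp_rot: [0.693, 0.721, 0.001, 0.004]
contact_force: [-0.7, 0.9, 0.4]
opening: 0.996
```

Run:
```python
from st import *
s=st();p=read_camera("side");uv=proj(p,[s["eef_pos"]])[0]; crop(p,uv,50,"g1.png",6);cv2.imwrite("pics/g1t.png",read_camera("top")["pixels"])
```

```text
t 10.9 xyz [ 433.1 -171.9   45.3] jaw 2.2 fixrot deg [0.2 0.4] q6 -0.64 open 0.996 F [-0.7  0.9  0.4]
```

View pics/g1.png

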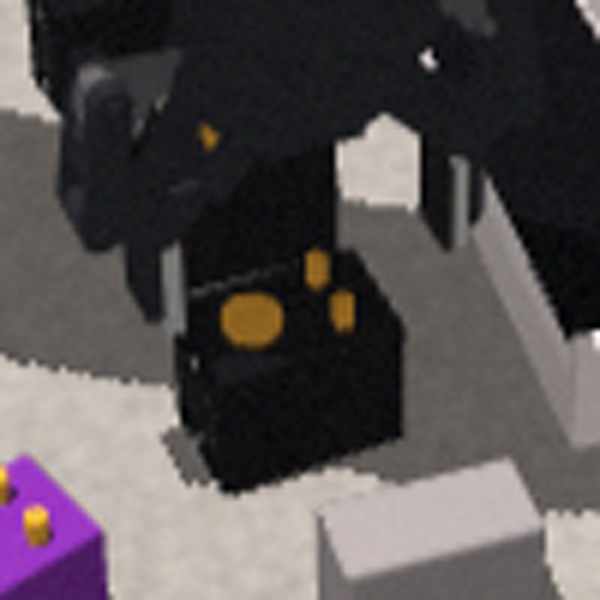

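>>> jog_arm(targets="-5 -4 0 0 0 -1 1;-3 -2 -8 0 0 0 1;-1 0 -8 0 0 0 1;-1 0 -8 0 0 0 1;0 0 -4 0 0 0 1;0 0 0 0 0 0 1;0 0 0 0 0 0 1")

```text
time: 11.58
eef_pos: [0.4263, -0.1808, 0.0205]
tcp_rot: [0.699, 0.715, 0.002, 0.01]
contact_force: [-0.2, -0.2, 0.5]
opening: 0.999
```

```bash
python3 st.py
```

```text
t 11.58 xyz [ 426.3 -180.8   20.5] jaw 1.2 fixrot deg [0.6 1. ] q6 -0.64 open 0.999 F [-0.2 -0.2  0.5]
```

Nudge to z 16, then close.

>>> jog_arm(targets="0 3 -4 0.6 1 0 1;0 0 0 0 0 0 0.5;0 0 0 0 0 0 -1;0 0 0 0 0 0 -1;0 0 0 0 0 0 -1;0 0 0 0 0 0 -1;0 0 0 0 0 0 -1", force=60)

```text
time: 12.17
eef_pos: [0.4267, -0.1777, 0.0165]
tcp_rot: [0.699, 0.715, -0.0, -0.001]
contact_force: [0.3, -0.9, -0.2]
opening: 0.716
```

Run:
```python
from st import *
st()
t=(.560,-.0225,-.082)
for y in(-.173,-.129,-.085,-.046,-.012,.032): print(np.round(T2W(t,[[0,y,0]])[0]*1000,1))
```

```text
t 12.17 xyz [ 426.7 -177.7   16.5] jaw 1.3 fixrot deg [-0.  -0.1] q6 -0.64 open 0.716 F [ 0.3 -0.9 -0.2]
[ 545.8 -194.9    0. ]
[ 549.4 -151.1    0. ]
[ 553.  -107.2    0. ]
[556.2 -68.3   0. ]
[559.  -34.5   0. ]
[562.6   9.4   0. ]
```

>>> jog_arm(targets="0 0 12 0 0 0 -1;0 0 15 0 0 0 -1;0 0 20 0 0 0 -1;0 0 20 0 0 0 -1;20 -3 5 0 0 -2 -1;25 -4 0 0 0 -2 -1;25 -4 0 0 0 -2 -1;25 -4 0 0 0 0 -1;20 -2 0 0 0 0 -1;0 0 0 0 0 0 -1")

```text
time: 13.0
eef_pos: [0.5398, -0.1905, 0.0863]
tcp_rot: [0.738, 0.674, -0.0, -0.007]
contact_force: [-0.5, -0.0, -1.3]
opening: 0.715
```

```bash
python3 st.py
```

```text
t 13.0 xyz [ 539.8 -190.5   86.3] jaw -5.2 fixrot deg [-0.6 -0.6] q6 -0.43 open 0.715 F [-0.5 -0.  -1.3]
```

>>> jog_arm(targets="4 -3 -8 -0.5 -0.5 0 -1;3 -2 -8 0 0 0 -1;0 0 0 0 0 0 -1;0 0 0 0 0 0 -1")

```text
time: 13.33
eef_pos: [0.545, -0.1942, 0.0668]
tcp_rot: [0.738, 0.675, -0.001, -0.004]
contact_force: [-0.2, -0.0, -1.9]
opening: 0.717
```

Run:
```python
from st import *
s=st();p=read_camera("side");uv=proj(p,[s["eef_pos"]])[0]; crop(p,uv,50,"g2.png",6)
```

```text
t 13.33 xyz [ 545.  -194.2   66.8] jaw -5.1 fixrot deg [-0.3 -0.4] q6 -0.43 open 0.717 F [-0.2 -0.  -1.9]
```

View pics/g2.png

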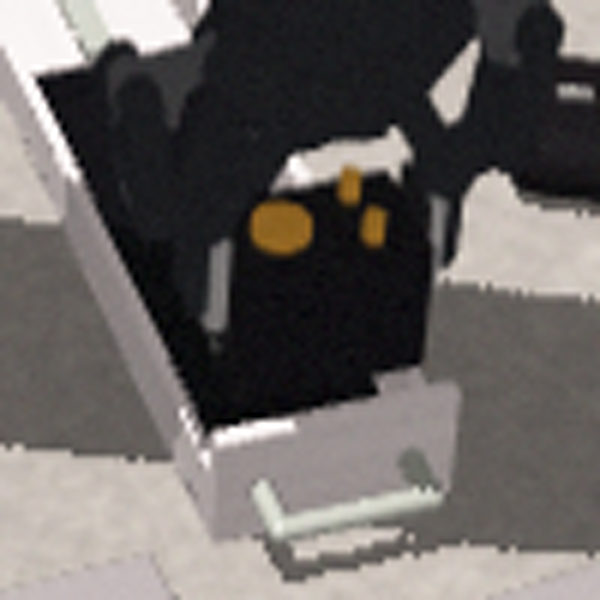

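>>> jog_arm(targets="0 -1 -8 0 0 0 -1;0 0 -8 0 0 0 -1;0 0 -8 0 0 0 -1;0 0 -6 0 0 0 -1;0 0 -4 0 0 0 -1;0 0 0 0 0 0 -1")

```text
time: 13.88
eef_pos: [0.5425, -0.1946, 0.029]
tcp_rot: [0.738, 0.675, -0.001, -0.006]
contact_force: [-0.5, 0.1, -2.7]
opening: 0.716
```

```bash
python3 st.py
```

```text
t 13.88 xyz [ 542.5 -194.6   29. ] jaw -5.2 fixrot deg [-0.4 -0.6] q6 -0.43 open 0.716 F [-0.5  0.1 -2.7]
```

>>> jog_arm(targets="3 0 -4 -0.4 -0.5 0 -1;0 0 -2.5 0 0 0 -1;0 0 0 0 0 0 -1")

```text
time: 14.13
eef_pos: [0.5464, -0.1949, 0.0227]
tcp_rot: [0.738, 0.675, -0.0, 0.001]
contact_force: [-0.8, -0.3, -2.2]
opening: 0.715
```

```bash
python3 st.py
```

```text
t 14.13 xyz [ 546.4 -194.9   22.7] jaw -5.2 fixrot deg [0.1 0. ] q6 -0.43 open 0.715 F [-0.8 -0.3 -2.2]
```

>>> jog_arm(targets="0 0 -1 0 0 0 -1;0 0 0 0 0 0 0.6;0 0 0 0 0 0 0.6;0 0 0 0 0 0 0.6;0 0 15 0 0 0 1;0 0 30 0 0 0 1;0 0 30 0 0 0 1;0 0 30 0 0 0 1;-15 10 10 0 0 0 1;-15 10 0 0 0 0 1")

```text
time: 14.97
eef_pos: [0.5192, -0.177, 0.1439]
tcp_rot: [0.739, 0.674, 0.001, 0.005]
contact_force: [0.2, -0.5, -0.5]
opening: 1.002
```

Run:
```python
from st import *
s=st();r=grab("p1");cv2.imwrite("pics/p1c.png",cv2.resize(r["side"]["pixels"][150:400,230:480],None,fx=2.3,fy=2.3))
```

```text
t 14.97 xyz [ 519.2 -177.   143.9] jaw -5.2 fixrot deg [0.3 0.5] q6 -0.42 open 1.002 F [ 0.2 -0.5 -0.5]
```

View pics/p1c.png

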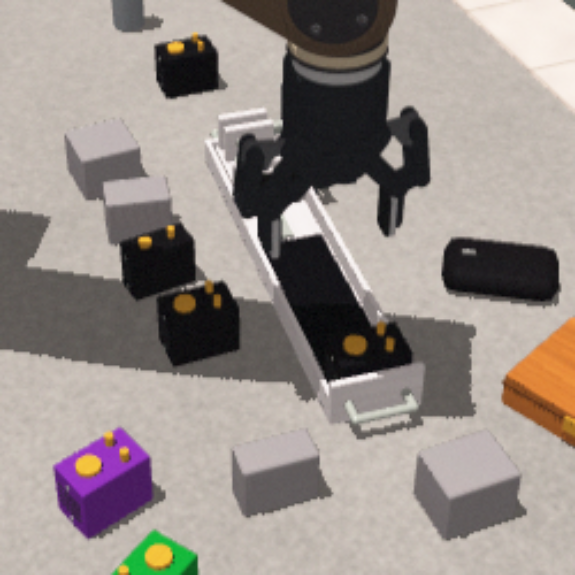

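View pics/p1_top.png

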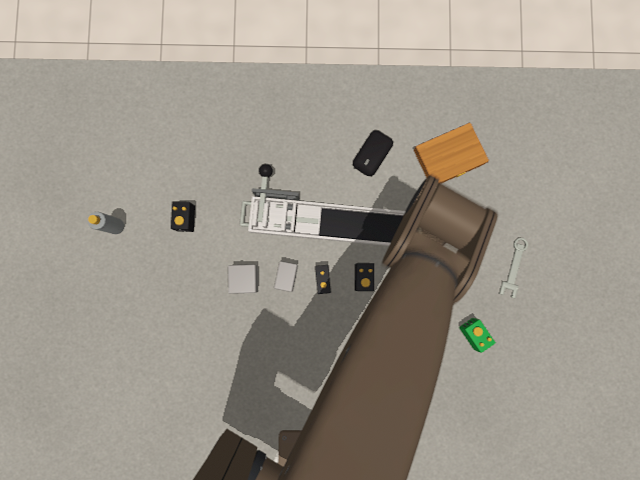

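>>> jog_arm(targets="-16 18 0 0 0 2 1;-16 18 0 0 0 2 1;-16 18 0 0 0 2 1;-16 18 -10 0 0 0 1;-16 15 -15 0 0 0 1;-2 0 -15 0 0 0 1;-1 0 -15 0 0 0 1;-1 0 -12 0 0 0 1;-1 0 -10 0 0 0 1;0 0 0 0 0 0 1")

```text
time: 15.9
eef_pos: [0.4319, -0.0876, 0.0599]
tcp_rot: [0.701, 0.714, 0.002, 0.006]
contact_force: [-0.2, -1.0, 0.2]
opening: 1.0
```

```bash
python3 st.py
```

```text
t 15.9 xyz [431.9 -87.6  59.9] jaw 1.1 fixrot deg [0.4 0.7] q6 -0.45 open 1.0 F [-0.2 -1.   0.2]
```

>>> jog_arm(targets="2 0 -10 0.4 0.7 0 1;0 0 -10 0 0 0 1;0 0 -10 0 0 0 1;0 0 -8 0 0 0 1;0 0 -6 0 0 0 1;0 0 0 0 0 0 1")

```text
time: 16.4
eef_pos: [0.4357, -0.0888, 0.0129]
tcp_rot: [0.701, 0.713, 0.0, 0.0]
contact_force: [0.2, 0.2, -0.7]
opening: 1.004
```

```bash
python3 st.py
```

```text
t 16.4 xyz [435.7 -88.8  12.9] jaw 1.0 fixrot deg [-0.  0.] q6 -0.45 open 1.004 F [ 0.2  0.2 -0.7]
```

>>> jog_arm(targets="0 1 3 0 0 0 1;0 0 0 0 0 0 0.5;0 0 0 0 0 0 -1;0 0 0 0 0 0 -1;0 0 0 0 0 0 -1;0 0 0 0 0 0 -1;0 0 0 0 0 0 -1")

```text
time: 16.98
eef_pos: [0.4361, -0.0878, 0.0171]
tcp_rot: [0.701, 0.713, 0.001, 0.001]
contact_force: [-0.3, 0.4, -2.7]
opening: 0.714
```

```bash
python3 st.py
```

```text
t 16.98 xyz [436.1 -87.8  17.1] jaw 1.0 fixrot deg [0.  0.1] q6 -0.45 open 0.714 F [-0.3  0.4 -2.7]
```

>>> jog_arm(targets="0 0 12 0 0 0 -1;0 0 15 0 0 0 -1;0 0 20 0 0 0 -1;0 0 20 0 0 0 -1;20 -10 5 0 0 -2 -1;22 -13 0 0 0 -2 -1;25 -14 0 0 0 -2 -1;25 -14 0 0 0 0 -1;20 -10 0 0 0 0 -1;0 0 0 0 0 0 -1")

```text
time: 17.82
eef_pos: [0.5452, -0.1476, 0.0877]
tcp_rot: [0.738, 0.674, -0.001, -0.005]
contact_force: [-0.6, -0.5, -2.0]
opening: 0.719
```

```bash
python3 st.py
```

```text
t 17.82 xyz [ 545.2 -147.6   87.7] jaw -5.2 fixrot deg [-0.3 -0.4] q6 -0.36 open 0.719 F [-0.6 -0.5 -2. ]
```

>>> jog_arm(targets="3 -2 -9 0 0 0 -1;3 -2 -9 -0.4 -0.5 0 -1;1 0 -9 0 0 0 -1;1 0 -9 0 0 0 -1;1 0 -9 0 0 0 -1;0 0 -7 0 0 0 -1;0 0 0 0 0 0 -1")

```text
time: 18.4
eef_pos: [0.5496, -0.1491, 0.0266]
tcp_rot: [0.738, 0.674, -0.002, -0.004]
contact_force: [-0.1, 0.1, -2.0]
opening: 0.712
```

```bash
python3 st.py
```

```text
t 18.4 xyz [ 549.6 -149.1   26.6] jaw -5.2 fixrot deg [-0.2 -0.5] q6 -0.35 open 0.712 F [-0.1  0.1 -2. ]
```

>>> jog_arm(targets="0 -1 -4 -0.2 -0.5 0 -1;0 0 -1 0 0 0 -1;0 0 0 0 0 0 0.6;0 0 0 0 0 0 0.6;0 0 0 0 0 0 0.6;0 0 15 0 0 0 1;0 0 30 0 0 0 1;0 0 30 0 0 0 1;0 0 30 0 0 0 1;-10 15 10 0 0 0 1")

```text
time: 19.23
eef_pos: [0.5408, -0.1369, 0.1423]
tcp_rot: [0.739, 0.674, 0.001, 0.003]
contact_force: [0.1, -0.1, 1.0]
opening: 0.997
```

Run:
```python
from st import *
s=st();r=grab("p2");cv2.imwrite("pics/p2c.png",np.hstack([cv2.resize(r["side"]["pixels"][150:400,230:430],None,fx=2,fy=2),cv2.resize(r["top"]["pixels"][190:310,160:360],None,fx=2,fy=2,interpolation=cv2.INTER_CUBIC).repeat(1,0)[:240].copy().__class__ and cv2.copyMakeBorder(cv2.resize(r["top"]["pixels"][190:310,160:360],None,fx=2,fy=2),0,260,0,0,cv2.BORDER_CONSTANT)]))
```

```text
t 19.23 xyz [ 540.8 -136.9  142.3] jaw -5.3 fixrot deg [0.2 0.3] q6 -0.34 open 0.997 F [ 0.1 -0.1  1. ]
```

View pics/p2c.png

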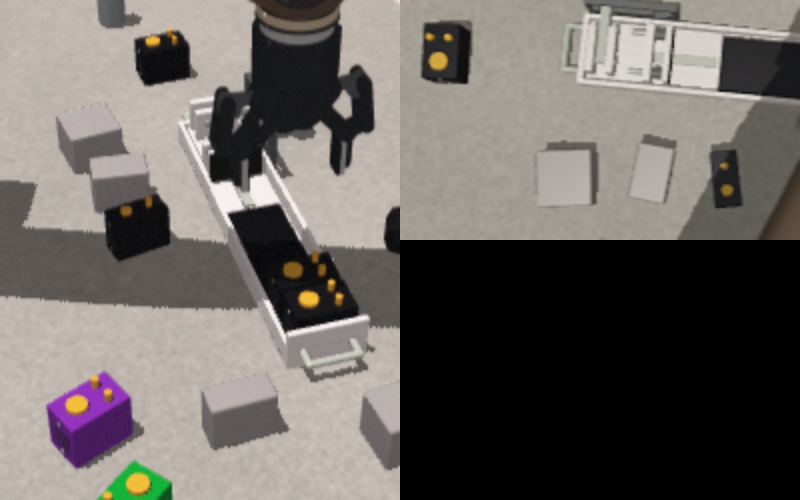

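>>> jog_arm(targets="2 35 2 0 0 0 1;2 38 0 0 0 0 1;2 38 0 0 0 0 1;2 38 0 0 0 0 1;2 38 0 0 0 0 1;2 38 0 0 0 0 1;3 38 0 0 0 0 1;3 38 0 0 0 0 1;3 38 0 0 0 0 1;3 38 0 0 0 0 1")

```text
time: 20.17
eef_pos: [0.5592, 0.2489, 0.131]
tcp_rot: [0.742, 0.67, -0.004, 0.001]
contact_force: [0.8, 0.3, -0.1]
opening: 1.002
```

```bash
python3 st.py
```

```text
t 20.17 xyz [559.2 248.9 131. ] jaw -5.9 fixrot deg [ 0.3 -0.3] q6 0.36 open 1.002 F [ 0.8  0.3 -0.1]
```

>>> jog_arm(targets="2 34 0 0 0 1 1;2 30 0 0 0 0 1;2 4 -12 0 0 0 1;1 0 -15 0 0 0 1;0 0 -15 0 0 0 1;0 0 -15 0 0 0 1;0 0 0 0 0 0 1")

```text
time: 20.75
eef_pos: [0.5634, 0.3288, 0.0606]
tcp_rot: [0.732, 0.682, -0.006, -0.001]
contact_force: [-0.6, -1.0, -1.0]
opening: 0.998
```

Run:
```python
from st import *
s=st();p=read_camera("side");q=read_camera("top");uv=proj(p,[s["eef_pos"]])[0]; crop(p,uv,50,"g3.png",6)
```

```text
t 20.75 xyz [563.4 328.8  60.6] jaw -4.0 fixrot deg [ 0.4 -0.6] q6 0.45 open 0.998 F [-0.6 -1.  -1. ]
```

View pics/g3.png

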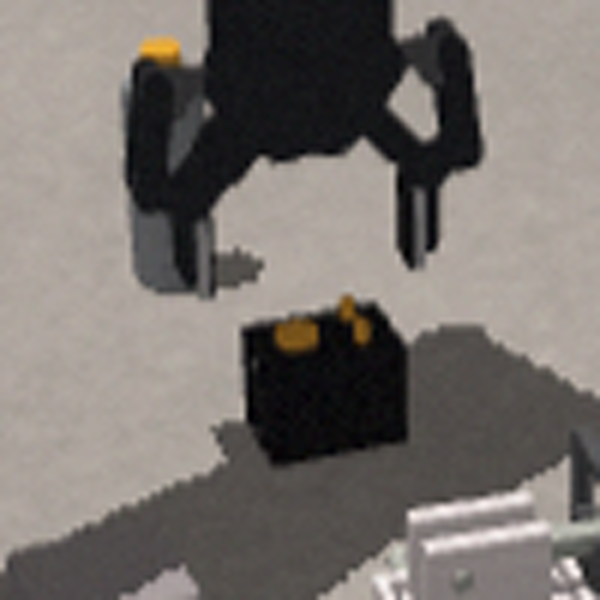

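```bash
cat > loc.py <<'E'
from st import *
def loc(cls,sy,near,views,h=.05,z=0.):
    """fit nearest instance of class near world xy"""
    v=[]
    for p in views:
        uv=proj(p,[[near[0],near[1],.03]])[0]
        L=[(np.hypot(*(np.array(d["uv"])-uv)),d) for d in silhouettes(cls,p) if d["p"]>.25]
        if L:
            D,d=min(L,key=lambda k:k[0])
            if D<35: v.append((p,d["mask"]))
    if not v: print("none"); return
    q,c=fitbox(v,.062,sy,h=h,z=z,x0=near)
    print(cls,len(v),np.round(q[:2]*1000,1),"yaw",round(np.degrees(q[2]),1),"c",round(c,3)); return q
E
python3 - <<'E'
from loc import *
p=read_camera("side"); q=loc("ext_a",.04,(.568,.320),[p])
if q is not None:
    cv2.polylines(p["pixels"],[np.round(hull(p,box(q[0],q[1],q[2],.062,.04))).astype(int)],True,(0,0,255),1)
cv2.polylines(p["pixels"],[np.round(hull(p,box(.568,.320,-.077,.062,.04))).astype(int)],True,(0,255,0),1)
crop(p,(311,181),40,"g4.png",6)
E
```

```text
ext_a 1 [568.5 321.6] yaw -6.8 c 0.059
```

View pics/g4.png

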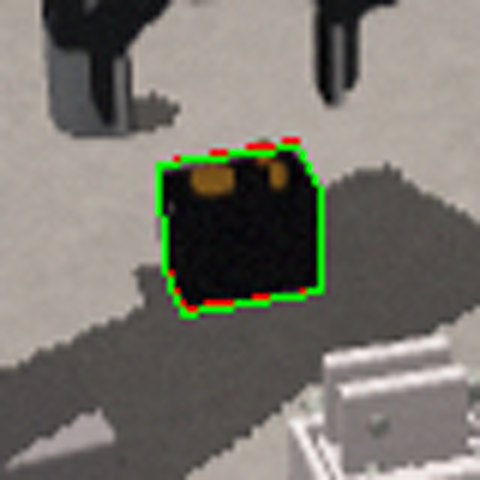

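>>> jog_arm(targets="3 -5 -6 0.4 -0.6 -0.5 1;2 -4 -8 0 0 0 1;0 0 -9 0 0 0 1;0 0 -9 0 0 0 1;0 0 -8 0 0 0 1;0 0 -3 0 0 0 1;0 0 0 0 0 0 1")

```text
time: 21.53
eef_pos: [0.5753, 0.3192, 0.0237]
tcp_rot: [0.736, 0.677, 0.009, 0.004]
contact_force: [0.9, 0.4, 0.1]
opening: 1.001
```

```bash
python3 st.py
```

```text
t 21.53 xyz [575.3 319.2  23.7] jaw -4.7 fixrot deg [-0.4  1. ] q6 0.44 open 1.001 F [0.9 0.4 0.1]
```

>>> jog_arm(targets="-6 0 -4 -0.4 1 0 1;-1 1 -3 0 0 0 1;0 0 0 0 0 0 1")

```text
time: 21.78
eef_pos: [0.5673, 0.3203, 0.0154]
tcp_rot: [0.736, 0.677, -0.002, -0.0]
contact_force: [0.3, -0.7, 0.6]
opening: 1.0
```

```bash
python3 st.py
```

```text
t 21.78 xyz [567.3 320.3  15.4] jaw -4.7 fixrot deg [ 0.1 -0.2] q6 0.44 open 1.0 F [ 0.3 -0.7  0.6]
```

>>> jog_arm(targets="0 0 1 0 0 0 0.5;0 0 0 0 0 0 -1;0 0 0 0 0 0 -1;0 0 0 0 0 0 -1;0 0 0 0 0 0 -1;0 0 0 0 0 0 -1;0 0 12 0 0 0 -1;0 0 20 0 0 0 -1;0 0 20 0 0 0 -1;0 0 0 0 0 0 -1")

```text
time: 22.62
eef_pos: [0.5643, 0.3199, 0.0689]
tcp_rot: [0.736, 0.677, -0.005, -0.002]
contact_force: [1.1, 0.9, -1.0]
opening: 0.722
```

```bash
python3 st.py
```

```text
t 22.62 xyz [564.3 319.9  68.9] jaw -4.7 fixrot deg [ 0.2 -0.5] q6 0.44 open 0.722 F [ 1.1  0.9 -1. ]
```

>>> jog_arm(targets="0 0 25 0 0 0 -1;0 0 25 0 0 0 -1;0 -10 25 0 0 0 -1;0 -25 8 0 0 0 -1;0 -32 0 0 0 0 -1;0 -35 0 0 0 0 -1;0 -35 0 0 0 0 -1;0 -35 0 0 0 0 -1;0 -35 0 0 0 0 -1;0 -35 0 0 0 0 -1")

```text
time: 23.45
eef_pos: [0.5596, 0.075, 0.1536]
tcp_rot: [0.731, 0.682, -0.004, -0.002]
contact_force: [0.9, -0.3, -2.7]
opening: 0.725
```

```bash
python3 st.py
```

```text
t 23.45 xyz [559.6  75.  153.6] jaw -4.0 fixrot deg [ 0.1 -0.5] q6 0.03 open 0.725 F [ 0.9 -0.3 -2.7]
```

>>> jog_arm(targets="-1 -33 0 0 0 0 -1;-1 -33 0 0 0 0 -1;-1 -33 0 0 0 -0.5 -1;-1 -33 -10 0 0 0 -1;-1 -30 -15 0 0 0 -1;0 -15 -15 0 0 0 -1;0 0 -15 0 0 0 -1;0 0 0 0 0 0 -1;0 0 0 0 0 0 -1")

```text
time: 24.2
eef_pos: [0.5504, -0.1191, 0.095]
tcp_rot: [0.738, 0.675, -0.004, -0.001]
contact_force: [0.8, -0.2, -2.2]
opening: 0.725
```

```bash
python3 st.py
```

```text
t 24.2 xyz [ 550.4 -119.1   95. ] jaw -5.1 fixrot deg [ 0.3 -0.4] q6 -0.3 open 0.725 F [ 0.8 -0.2 -2.2]
```

>>> jog_arm(targets="2 8 -5 0.3 -0.4 0 -1;1 6 -10 0 0 0 -1;0 0 -10 0 0 0 -1;0 0 -10 0 0 0 -1;0 0 -10 0 0 0 -1;0 0 -9 0 0 0 -1;0 0 0 0 0 0 -1;0 0 0 0 0 0 -1")

```text
time: 24.87
eef_pos: [0.5546, -0.0995, 0.0374]
tcp_rot: [0.736, 0.677, 0.001, 0.001]
contact_force: [-1.0, -0.2, -2.0]
opening: 0.721
```

```bash
python3 st.py
```

```text
t 24.87 xyz [554.6 -99.5  37.4] jaw -4.8 fixrot deg [-0.1  0.2] q6 -0.28 open 0.721 F [-1.  -0.2 -2. ]
```

>>> jog_arm(targets="-1 -4 -5 0 0 0 -1;0 -1 -6 0 0 0 -1;0 0 -4 0 0 0 -1;0 0 0 0 0 0 -1")

```text
time: 25.2
eef_pos: [0.5552, -0.1058, 0.0233]
tcp_rot: [0.736, 0.677, 0.002, 0.002]
contact_force: [0.2, 0.1, -2.5]
opening: 0.716
```

```bash
python3 st.py
```

```text
t 25.2 xyz [ 555.2 -105.8   23.3] jaw -4.8 fixrot deg [-0.   0.3] q6 -0.29 open 0.716 F [ 0.2  0.1 -2.5]
```

>>> jog_arm(targets="-1 0 -1.5 0 0 0 -1;0 0 0 0 0 0 0.6;0 0 0 0 0 0 0.6;0 0 0 0 0 0 0.6;0 0 15 0 0 0 1;0 0 30 0 0 0 1;0 0 30 0 0 0 1;0 0 30 0 0 0 1;-15 10 10 0 0 0 1;-15 15 0 0 0 0 1")

```text
time: 26.03
eef_pos: [0.5266, -0.0841, 0.1432]
tcp_rot: [0.738, 0.675, 0.003, 0.005]
contact_force: [0.4, 0.5, 0.5]
opening: 1.003
```

Run:
```python
from loc import *
s=st();r=grab("p3");loc("amp",.03,(.431,.0045),[r["top"],r["side"]])
cv2.imwrite("pics/p3c.png",cv2.resize(r["side"]["pixels"][150:400,230:480],None,fx=2.3,fy=2.3))
```

```text
t 26.03 xyz [526.6 -84.1 143.2] jaw -5.0 fixrot deg [0.2 0.7] q6 -0.26 open 1.003 F [0.4 0.5 0.5]
amp 2 [431.2   4.6] yaw 0.6 c 0.308
```

View pics/p3c.png

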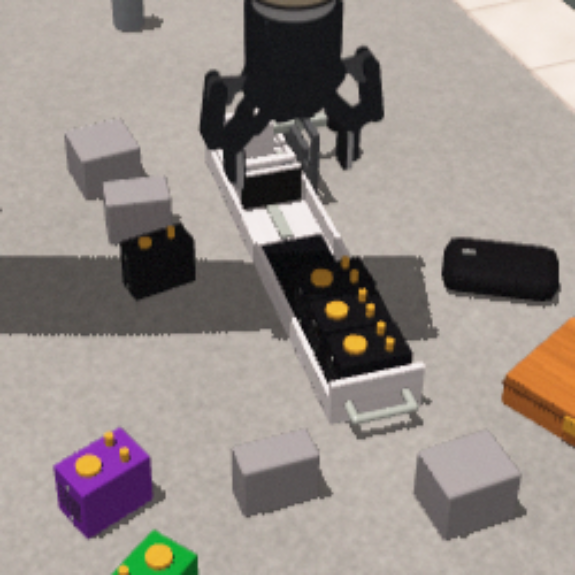

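Run:
```python
from h import *
im=cv2.imread("pics/s1_top.png"); W=read_camera("top")
sub=im[255:305,300:345].astype(int).max(2)
m=(sub<62).astype(np.uint8); 
br=im[255:305,300:345].astype(int); m|=((br[...,2]-br[...,0])>60).astype(np.uint8)
n,l,s,c=cv2.connectedComponentsWithStats(cv2.morphologyEx(m,cv2.MORPH_CLOSE,np.ones((3,3)))); k=1+np.argmax(s[1:,4]); ys,xs=np.nonzero(l==k)
R=cv2.minAreaRect(np.c_[xs+300,ys+255].astype(np.float32)); B=cv2.boxPoints(R); print(R)
for b in B: print(np.round(ray(W,b,.05)[:2]*1000,1))
```

```text
((322.7227783203125, 278.72772216796875), (28.259056091308594, 12.835980415344238), 84.2894058227539)
[460.2  19.4]
[463.4  -8.5]
[402.3 -15.3]
[399.2  12.4]
```

>>> jog_arm(targets="-19 17 0 0 0 3 1;-19 17 0 0 0 3 1;-19 17 0 0 0 3 1;-19 17 -5 0 0 2 1;-17 15 -10 0 0 0 1;-2 0 -15 0 0 0 1;0 0 -15 0 0 0 1;0 0 -15 0 0 0 1;0 0 -12 0 0 0 1;0 0 0 0 0 0 1")

```text
time: 27.12
eef_pos: [0.4287, -0.0019, 0.0591]
tcp_rot: [0.667, 0.745, 0.0, -0.0]
contact_force: [0.2, 0.0, -0.6]
opening: 1.002
```

```bash
python3 st.py
```

```text
t 27.12 xyz [428.7  -1.9  59.1] jaw 6.3 fixrot deg [-0. -0.] q6 -0.35 open 1.002 F [ 0.2  0.  -0.6]
```

```bash
python3 -c "
from h import *
print(get_state()['qpos'].round(3))"
```

```text
[-2.420e-01 -3.800e-02  2.285e+00  1.000e-03  8.950e-01 -3.530e-01]
```

>>> jog_arm(targets="2 3 -9 0 0 0 1;0 1.5 -9 0 0 0 1;0 0 -9 0 0 0 1;0 0 -8 0 0 0 1;0 0 -6 0 0 0 1;0 0 0 0 0 0 1")

```text
time: 27.62
eef_pos: [0.4325, 0.001, 0.0149]
tcp_rot: [0.668, 0.744, -0.0, -0.001]
contact_force: [0.3, 1.0, 0.2]
opening: 1.0
```

Run:
```python
from st import *
s=st();p=read_camera("side");uv=proj(p,[s["eef_pos"]])[0]; crop(p,uv,50,"g5.png",6)
```

```text
t 27.62 xyz [432.5   1.   14.9] jaw 6.2 fixrot deg [-0.  -0.1] q6 -0.34 open 1.0 F [0.3 1.  0.2]
```

View pics/g5.png

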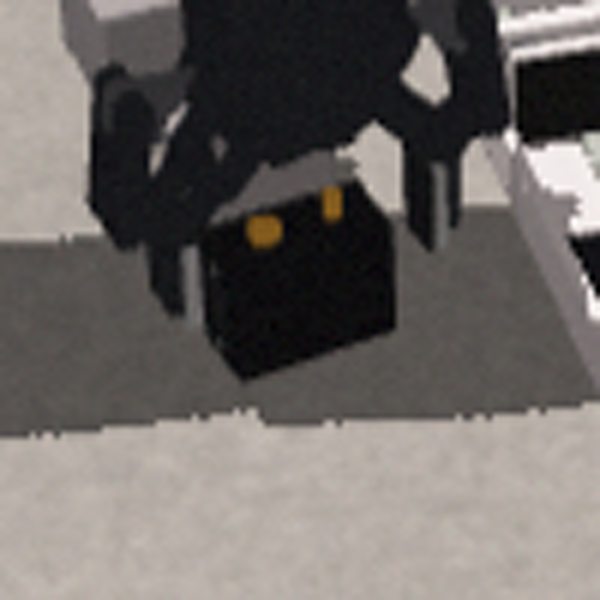

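Well straddled. Close and lift.

>>> jog_arm(targets="0 1 1 0 0 0 0.5;0 0 0 0 0 0 -1;0 0 0 0 0 0 -1;0 0 0 0 0 0 -1;0 0 0 0 0 0 -1;0 0 0 0 0 0 -1;0 0 12 0 0 0 -1;0 0 20 0 0 0 -1;0 0 25 0 0 0 -1;0 0 20 0 0 0 -1")

```text
time: 28.5
eef_pos: [0.4273, 0.0031, 0.0914]
tcp_rot: [0.668, 0.744, -0.003, -0.006]
contact_force: [1.0, 0.2, -2.1]
opening: 0.717
```

```bash
python3 st.py
```

```text
t 28.5 xyz [427.3   3.1  91.4] jaw 6.2 fixrot deg [-0.2 -0.8] q6 -0.34 open 0.717 F [ 1.   0.2 -2.1]
```

>>> jog_arm(targets="16 -8 3 0 0 -3 -1;22 -12 0 0 0 -3 -1;22 -12 0 0 0 -3 -1;22 -12 0 0 0 -2 -1;22 -12 0 0 0 0 -1;20 -10 0 0 0 0 -1;4 -3 0 0 0 0 -1;0 0 0 0 0 0 -1;0 0 0 0 0 0 -1")

```text
time: 29.25
eef_pos: [0.5603, -0.0683, 0.0979]
tcp_rot: [0.739, 0.674, -0.001, -0.004]
contact_force: [1.1, 0.2, -1.3]
opening: 0.714
```

```bash
python3 st.py
```

```text
t 29.25 xyz [560.3 -68.3  97.9] jaw -5.2 fixrot deg [-0.2 -0.4] q6 -0.21 open 0.714 F [ 1.1  0.2 -1.3]
```

>>> jog_arm(targets="-3 1 -10 -0.2 -0.4 0.5 -1;0 0 -10 0 0 0 -1;0 0 -10 0 0 0 -1;0 0 -10 0 0 0 -1;0 0 -10 0 0 0 -1;0 0 -10 0 0 0 -1;0 0 -6 0 0 0 -1;0 0 0 0 0 0 -1")

```text
time: 29.92
eef_pos: [0.5523, -0.0639, 0.0252]
tcp_rot: [0.735, 0.678, -0.0, -0.002]
contact_force: [1.8, -0.6, -1.4]
opening: 0.715
```

```bash
python3 st.py
```

```text
t 29.92 xyz [552.3 -63.9  25.2] jaw -4.6 fixrot deg [-0.1 -0.2] q6 -0.22 open 0.715 F [ 1.8 -0.6 -1.4]
```

>>> jog_arm(targets="4 -2 0 0 0 0 -1;0 0 -2 0 0 0 -1;0 0 0 0 0 0 -1")

```text
time: 30.17
eef_pos: [0.5576, -0.0665, 0.0235]
tcp_rot: [0.735, 0.678, -0.0, -0.002]
contact_force: [0.5, 0.5, -1.6]
opening: 0.712
```

```bash
python3 st.py
```

```text
t 30.17 xyz [557.6 -66.5  23.5] jaw -4.6 fixrot deg [-0.1 -0.2] q6 -0.22 open 0.712 F [ 0.5  0.5 -1.6]
```

>>> jog_arm(targets="-1 0 -1.5 0 0 0 -1;0 0 0 0 0 0 0.6;0 0 0 0 0 0 0.6;0 0 0 0 0 0 0.6;0 0 15 0 0 0 1;0 0 30 0 0 0 1;0 0 30 0 0 0 1;0 0 30 0 0 0 1;-10 20 20 0 0 0 1;-10 30 0 0 0 0 1")

```text
time: 31.0
eef_pos: [0.5368, -0.0193, 0.1533]
tcp_rot: [0.737, 0.676, -0.0, -0.001]
contact_force: [0.8, 0.4, 0.0]
opening: 0.998
```

Run:
```python
from loc import *
s=st();r=grab("p4");loc("foam_30",.03,(.436,-.269),[r["top"],r["side"]]);loc("foam_50",.05,(.566,-.331),[r["top"],r["side"]])
cv2.imwrite("pics/p4c.png",cv2.resize(r["side"]["pixels"][150:400,230:480],None,fx=2.3,fy=2.3))
```

```text
t 31.0 xyz [536.8 -19.3 153.3] jaw -5.0 fixrot deg [-0.1 -0.1] q6 -0.14 open 0.998 F [0.8 0.4 0. ]
foam_30 2 [ 435.2 -268.5] yaw -4.8 c 0.126
foam_50 2 [ 565.9 -331. ] yaw 0.8 c 0.116
```

View pics/p4c.png

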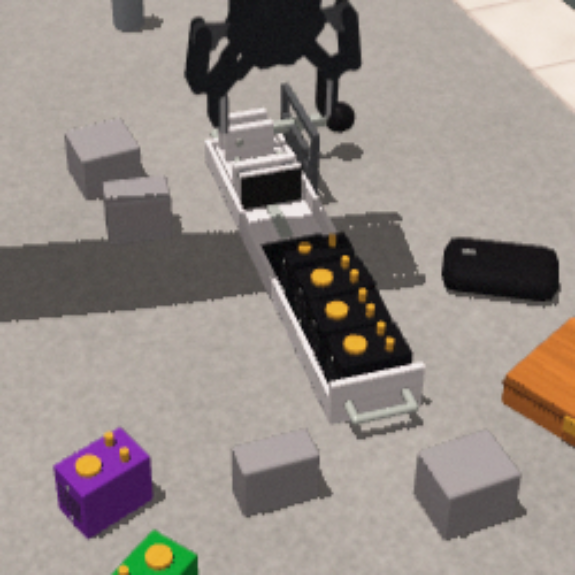

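View pics/p4_top.png

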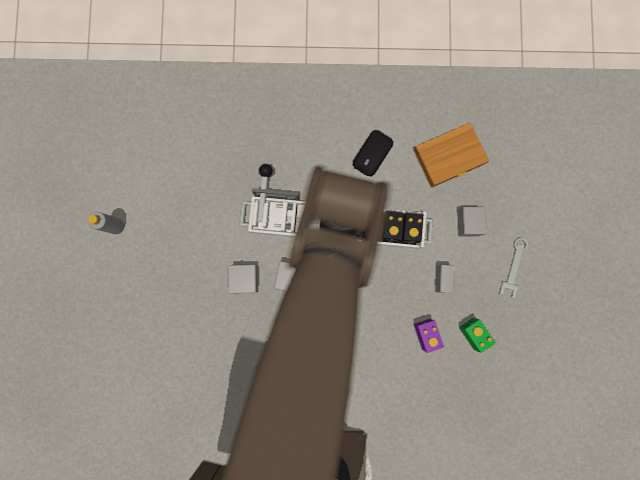

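>>> jog_arm(targets="-10 -30 0 0 0 1 1;-12 -32 0 0 0 1 1;-12 -32 0 0 0 1 1;-12 -32 0 0 0 0 1;-12 -32 0 0 0 0 1;-12 -32 0 0 0 0 1;-12 -32 -5 0 0 0 1;-12 -24 -10 0 0 0 1;-6 0 -10 0 0 0 1;0 0 0 0 0 0 1", force=40)

```text
time: 32.13
eef_pos: [0.4254, -0.2813, 0.1147]
tcp_rot: [0.719, 0.694, -0.005, -0.009]
contact_force: [-0.3, 0.0, -0.3]
opening: 0.998
```

```bash
python3 st.py
```

```text
t 32.13 xyz [ 425.4 -281.3  114.7] jaw -2.0 fixrot deg [-0.4 -1.2] q6 -0.74 open 0.998 F [-0.3  0.  -0.3]
```

>>> jog_arm(targets="6 7 -10 -0.4 -1.2 0 1;3 5 -12 0 0 0 1;1 1 -12 0 0 0 1;0 0 -12 0 0 0 1;0 0 -12 0 0 0 1;0 0 0 0 0 0 1")

```text
time: 32.63
eef_pos: [0.4358, -0.2656, 0.0525]
tcp_rot: [0.72, 0.694, 0.001, -0.002]
contact_force: [-0.4, -0.5, -0.5]
opening: 1.0
```

Run:
```python
from st import *
s=st();p=read_camera("side");uv=proj(p,[s["eef_pos"]])[0]; crop(p,uv,50,"g6.png",6)
```

```text
t 32.63 xyz [ 435.8 -265.6   52.5] jaw -2.2 fixrot deg [-0.2 -0.1] q6 -0.71 open 1.0 F [-0.4 -0.5 -0.5]
```

View pics/g6.png

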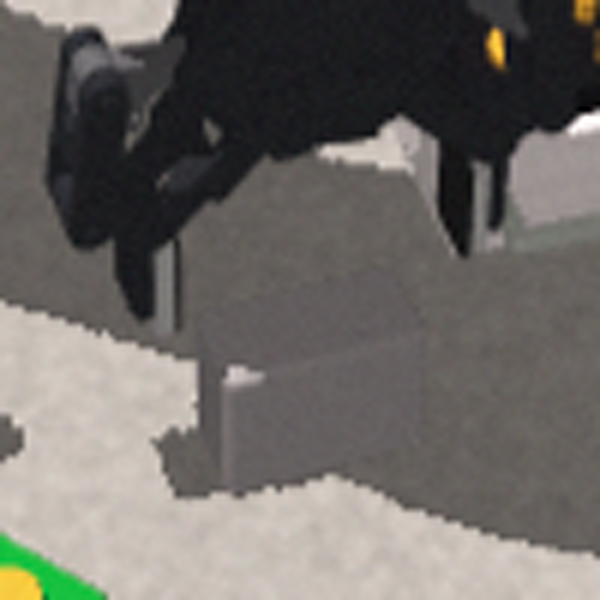

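>>> jog_arm(targets="0 -2 -9 0 0 0 1;0 -1 -9 0 0 0 1;0 0 -9 0 0 0 1;0 0 -8 0 0 0 1;0 0 0 0 0 0 1")

```text
time: 33.1
eef_pos: [0.4386, -0.2695, 0.0177]
tcp_rot: [0.72, 0.694, 0.001, 0.001]
contact_force: [0.5, 0.0, -0.1]
opening: 1.0
```

```bash
python3 st.py
```

```text
t 33.1 xyz [ 438.6 -269.5   17.7] jaw -2.1 fixrot deg [-0.   0.2] q6 -0.72 open 1.0 F [ 0.5  0.  -0.1]
```

>>> jog_arm(targets="-2 1 -1 0 0 0 0.5;0 0 0 0 0 0 -1;0 0 0 0 0 0 -1;0 0 0 0 0 0 -1;0 0 0 0 0 0 -1;0 0 0 0 0 0 -1;0 0 12 0 0 0 -1;0 0 20 0 0 0 -1;0 0 25 0 0 0 -1;0 0 20 0 0 0 -1")

```text
time: 33.93
eef_pos: [0.4331, -0.2658, 0.0936]
tcp_rot: [0.72, 0.694, 0.001, -0.004]
contact_force: [0.7, -0.7, 0.4]
opening: 0.716
```

```bash
python3 st.py
```

```text
t 33.93 xyz [ 433.1 -265.8   93.6] jaw -2.1 fixrot deg [-0.4 -0.3] q6 -0.72 open 0.716 F [ 0.7 -0.7  0.4]
```

>>> jog_arm(targets="10 15 12 0 0 -1 -1;14 25 8 0 0 -1 -1;14 26 0 0 0 0 -1;14 26 0 0 0 0 -1;14 26 0 0 0 0 -1;14 26 0 0 0 0 -1;14 26 0 0 0 0 -1;14 26 0 0 0 0 -1;12 24 0 0 0 0 -1;0 0 0 0 0 0 -1")

```text
time: 34.77
eef_pos: [0.5629, -0.0406, 0.1359]
tcp_rot: [0.735, 0.678, 0.005, 0.01]
contact_force: [-0.7, -0.1, 0.5]
opening: 0.72
```

```bash
python3 st.py
```

```text
t 34.77 xyz [562.9 -40.6 135.9] jaw -4.6 fixrot deg [0.4 1.2] q6 -0.17 open 0.72 F [-0.7 -0.1  0.5]
```

>>> jog_arm(targets="-2 5 -14 0.4 1.2 0 -1;-2 3 -14 0 0 0 -1;0 0 -14 0 0 0 -1;0 0 -14 0 0 0 -1;0 0 -10 0 0 0 -1;0 0 0 0 0 0 -1;0 0 0 0 0 0 -1")

```text
time: 35.35
eef_pos: [0.5568, -0.0331, 0.0676]
tcp_rot: [0.735, 0.678, -0.001, -0.001]
contact_force: [0.9, 0.5, -0.3]
opening: 0.722
```

```bash
python3 st.py
```

```text
t 35.35 xyz [556.8 -33.1  67.6] jaw -4.6 fixrot deg [-0.  -0.2] q6 -0.16 open 0.722 F [ 0.9  0.5 -0.3]
```

>>> jog_arm(targets="2 1 -9 0 0 0 -1;0 0 -9 0 0 0 -1;0 0 -9 0 0 0 -1;0 0 -9 0 0 0 -1;0 0 -6 0 0 0 -1;0 0 0 0 0 0 -1")

```text
time: 35.85
eef_pos: [0.5599, -0.0334, 0.0232]
tcp_rot: [0.735, 0.678, -0.0, -0.0]
contact_force: [-0.5, -0.1, 0.1]
opening: 0.719
```

```bash
python3 st.py
```

```text
t 35.85 xyz [559.9 -33.4  23.2] jaw -4.7 fixrot deg [ 0. -0.] q6 -0.16 open 0.719 F [-0.5 -0.1  0.1]
```

>>> jog_arm(targets="0 0 -1 0 0 0 -1;0 0 0 0 0 0 0.6;0 0 0 0 0 0 0.6;0 0 0 0 0 0 0.6;0 0 15 0 0 0 1;0 0 30 0 0 0 1;0 0 30 0 0 0 1;0 0 30 0 0 0 1;0 -20 15 0 0 0 1;0 -35 0 0 0 1 1")

```text
time: 36.68
eef_pos: [0.5578, -0.0843, 0.1468]
tcp_rot: [0.727, 0.687, -0.001, -0.002]
contact_force: [0.9, -0.8, -0.2]
opening: 0.996
```

>>> jog_arm(targets="1 -35 0 0 0 1 1;1 -35 0 0 0 1 1;1 -35 0 0 0 1 1;1 -35 0 0 0 1 1;1 -35 0 0 0 0 1;1 -35 0 0 0 0 1;0 -25 0 0 0 0 1;0 0 0 0 0 0 1;0 0 0 0 0 0 1")

```text
time: 37.43
eef_pos: [0.5648, -0.3365, 0.1552]
tcp_rot: [0.702, 0.713, 0.001, 0.007]
contact_force: [-1.2, 0.2, 0.4]
opening: 0.996
```

Run:
```python
from loc import *
s=st();r=grab("p5");loc("foam_50",.05,(.566,-.331),[r["side"]])
cv2.imwrite("pics/p5c.png",cv2.resize(r["side"]["pixels"][150:400,230:480],None,fx=2.3,fy=2.3))
```

```text
t 37.43 xyz [ 564.8 -336.5  155.2] jaw 0.9 fixrot deg [0.5 0.6] q6 -0.71 open 0.996 F [-1.2  0.2  0.4]
foam_50 1 [ 566.  -330.4] yaw -0.4 c 0.102
```

View pics/p5c.png

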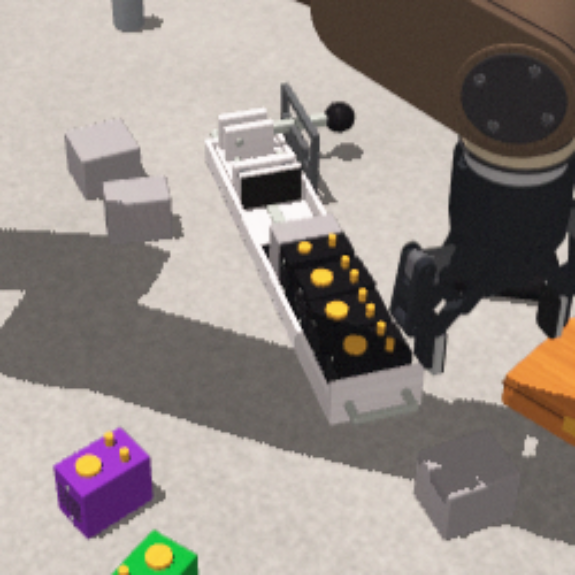

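Run:
```python
from h import *
p=read_camera("top")
for uv in((432,187),(488,160),(414,152)): print(ray(p,uv,.034))
```

```text
[ 0.64146337 -0.24275375  0.034     ]
[ 0.70589446 -0.37125506  0.034     ]
[ 0.72177782 -0.202381    0.034     ]
```

>>> jog_arm(targets="1 3 -12 0.5 0.6 0 1;0 2 -15 0 0 0 1;0 0 -15 0 0 0 1;0 0 -15 0 0 0 1;0 0 -15 0 0 0 1;0 0 -15 0 0 0 1;0 0 0 0 0 0 1")

```text
time: 38.22
eef_pos: [0.5678, -0.3174, 0.0621]
tcp_rot: [0.696, 0.718, 0.001, -0.003]
contact_force: [-0.9, 1.1, -1.7]
opening: 1.0
```

Run:
```python
from st import *
s=st();p=read_camera("side");uv=proj(p,[s["eef_pos"]])[0]; crop(p,uv,55,"g7.png",6)
```

```text
t 38.22 xyz [ 567.8 -317.4   62.1] jaw 1.7 fixrot deg [-0.3 -0.2] q6 -0.7 open 1.0 F [-0.9  1.1 -1.7]
```

View pics/g7.png

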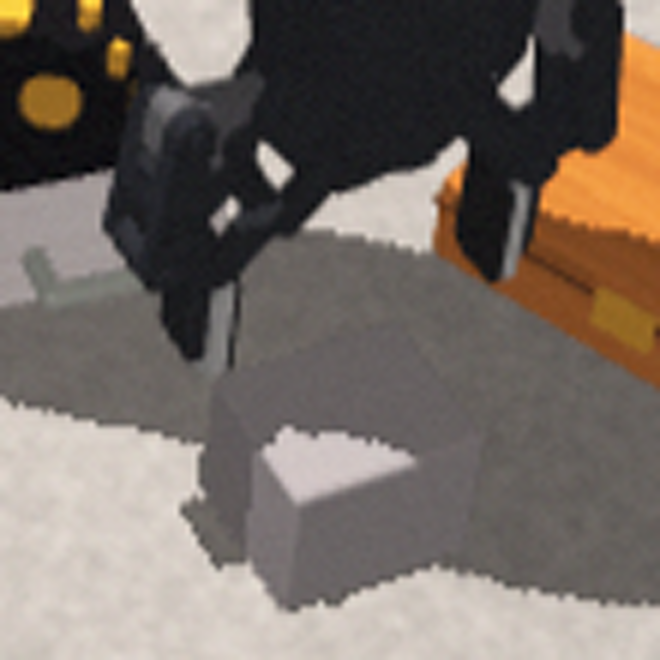

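>>> jog_arm(targets="-1 -8 0 0 0 -1 1;0 -5 -8 0 0 0 1;0 0 -10 0 0 0 1;0 0 -10 0 0 0 1;0 -1 -9 0 0 0 1;0 -1 -6 0 0 0 1;0 0 0 0 0 0 1")

```text
time: 38.85
eef_pos: [0.5697, -0.3344, 0.02]
tcp_rot: [0.703, 0.712, 0.001, 0.001]
contact_force: [-0.8, 0.5, -0.2]
opening: 1.002
```

```bash
python3 st.py
```

```text
t 38.85 xyz [ 569.7 -334.4   20. ] jaw 0.7 fixrot deg [-0.   0.2] q6 -0.7 open 1.002 F [-0.8  0.5 -0.2]
```

>>> jog_arm(targets="-3 3 -3.5 0 0 0 1;0 0 0 0 0 0 0.5;0 0 0 0 0 0 -1;0 0 0 0 0 0 -1;0 0 0 0 0 0 -1;0 0 0 0 0 0 -1;0 0 0 0 0 0 -1")

```text
time: 39.43
eef_pos: [0.5669, -0.3313, 0.0169]
tcp_rot: [0.702, 0.712, 0.001, 0.002]
contact_force: [-0.0, -0.0, 0.5]
opening: 0.72
```

```bash
python3 st.py
```

```text
t 39.43 xyz [ 566.9 -331.3   16.9] jaw 0.7 fixrot deg [0.  0.2] q6 -0.7 open 0.72 F [-0.  -0.   0.5]
```

>>> jog_arm(targets="0 0 12 0 0 0 -1;0 0 22 0 0 0 -1;0 0 28 0 0 0 -1;0 0 28 0 0 0 -1;0 10 28 0 0 -1 -1;0 25 0 0 0 -1 -1;0 33 0 0 0 -1 -1;0 35 0 0 0 -1 -1;0 35 0 0 0 -1 -1;0 35 0 0 0 0 -1")

```text
time: 40.27
eef_pos: [0.5667, -0.16, 0.151]
tcp_rot: [0.738, 0.675, 0.003, 0.008]
contact_force: [1.3, 0.7, 0.3]
opening: 0.721
```

```bash
python3 st.py
```

```text
t 40.27 xyz [ 566.7 -160.   151. ] jaw -5.1 fixrot deg [0.4 0.8] q6 -0.36 open 0.721 F [1.3 0.7 0.3]
```

>>> jog_arm(targets="0 32 0 0.4 0.8 0 -1;-1 32 0 0 0 0 -1;-1 32 0 0 0 0 -1;-1 32 0 0 0 0 -1;0 28 -10 0 0 0 -1;0 12 -12 0 0 0 -1;0 0 -12 0 0 0 -1;0 0 0 0 0 0 -1;0 0 0 0 0 0 -1")

```text
time: 41.02
eef_pos: [0.5637, 0.0212, 0.1256]
tcp_rot: [0.736, 0.677, 0.004, 0.005]
contact_force: [1.0, 0.7, 0.5]
opening: 0.72
```

Run:
```python
from st import *
s=st();p=read_camera("side");uv=proj(p,[s["eef_pos"]])[0]; crop(p,uv,55,"g8.png",6)
```

```text
t 41.02 xyz [563.7  21.2 125.6] jaw -4.7 fixrot deg [0.1 0.7] q6 -0.06 open 0.72 F [1.  0.7 0.5]
```

View pics/g8.png

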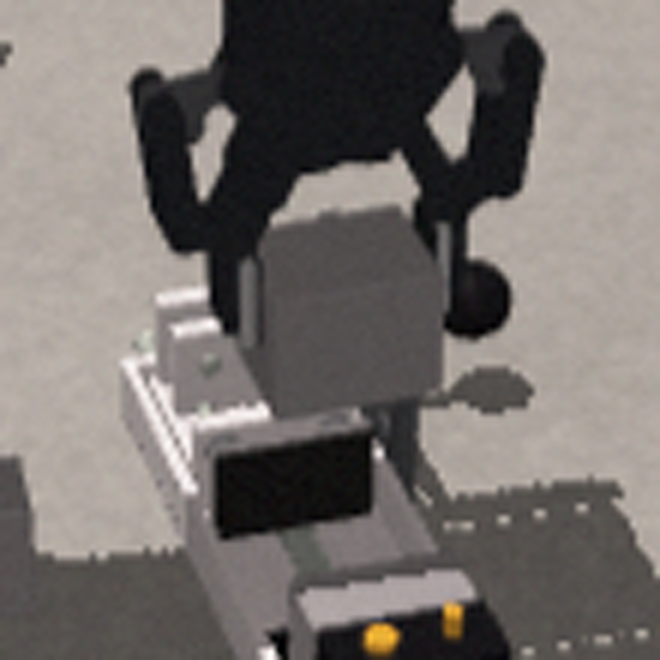

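>>> jog_arm(targets="-1 -7 -10 0 0.6 0 -1;0 0 -12 0 0 0 -1;0 0 -12 0 0 0 -1;0 0 -12 0 0 0 -1;0 0 -10 0 0 0 -1;0 0 0 0 0 0 -1;0 0 0 0 0 0 -1")

```text
time: 41.65
eef_pos: [0.5623, 0.0071, 0.0626]
tcp_rot: [0.739, 0.674, -0.002, 0.001]
contact_force: [0.3, 0.1, -0.1]
opening: 0.72
```

```bash
python3 st.py
```

```text
t 41.65 xyz [562.3   7.1  62.6] jaw -5.2 fixrot deg [ 0.2 -0.1] q6 -0.07 open 0.72 F [ 0.3  0.1 -0.1]
```

>>> jog_arm(targets="0 5 0 0 0 0.5 -1;0 2 -8 0 0 0 -1;0 0 -8 0 0 0 -1;0 0 -9 0 0 0 -1;0 0 -8 0 0 0 -1;0 0 -4 0 0 0 -1;0 0 0 0 0 0 -1")

```text
time: 42.23
eef_pos: [0.563, 0.0157, 0.0227]
tcp_rot: [0.735, 0.678, -0.001, 0.002]
contact_force: [0.9, 0.6, 0.0]
opening: 0.718
```

Run:
```python
from st import *
s=st();p=read_camera("side");uv=proj(p,[s["eef_pos"]])[0]; crop(p,uv,55,"g9.png",6)
```

```text
t 42.23 xyz [563.   15.7  22.7] jaw -4.6 fixrot deg [0.2 0.1] q6 -0.07 open 0.718 F [0.9 0.6 0. ]
```

View pics/g9.png

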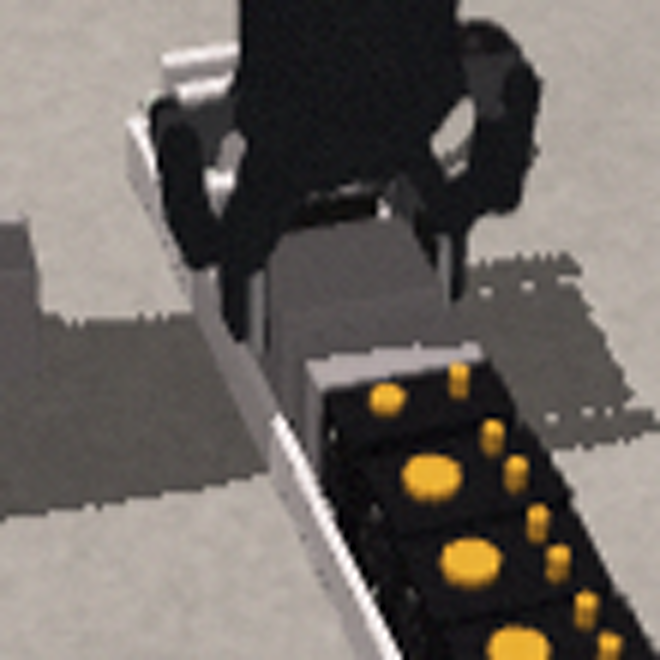

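>>> jog_arm(targets="-0.5 -6 -0.5 0 0 0 -1;-0.5 -6 0 0 0 0 -1;-0.5 -5 0 0 0 0 -1;0 -3 0 0 0 0 -1;0 0 0 0 0 0 -1")

```text
time: 42.7
eef_pos: [0.562, -0.0057, 0.0231]
tcp_rot: [0.735, 0.678, 0.001, 0.001]
contact_force: [0.4, 1.5, -1.9]
opening: 0.721
```

```bash
python3 st.py
```

```text
t 42.7 xyz [562.   -5.7  23.1] jaw -4.7 fixrot deg [0.1 0.2] q6 -0.11 open 0.721 F [ 0.4  1.5 -1.9]
```

>>> jog_arm(targets="-0.5 -3 0 0 0 0 -1;-0.5 -3 0 0 0 0 -1;0 -2 0 0 0 0 -1;0 0 0 0 0 0 -1")

```text
time: 43.03
eef_pos: [0.5612, -0.0099, 0.0236]
tcp_rot: [0.736, 0.677, 0.004, -0.002]
contact_force: [-1.4, -0.3, -0.9]
opening: 0.716
```

```bash
python3 st.py
```

```text
t 43.03 xyz [561.2  -9.9  23.6] jaw -4.8 fixrot deg [-0.5  0.2] q6 -0.13 open 0.716 F [-1.4 -0.3 -0.9]
```

>>> jog_arm(targets="0 -4 0 0 0 0 -1;0 -3 0 0 0 0 -1;0 0 0 0 0 0 -1")

```text
time: 43.28
eef_pos: [0.5614, -0.0091, 0.0244]
tcp_rot: [0.736, 0.676, 0.01, -0.007]
contact_force: [-1.4, 0.3, -0.2]
opening: 0.717
```

```bash
python3 st.py
```

```text
t 43.28 xyz [561.4  -9.1  24.4] jaw -4.9 fixrot deg [-1.3  0.3] q6 -0.14 open 0.717 F [-1.4  0.3 -0.2]
```

>>> jog_arm(targets="0 1 -1 -1.3 0.3 0 -1;0 0 0 0 0 0 0.6;0 0 0 0 0 0 0.6;0 0 0 0 0 0 0.6;0 0 15 0 0 0 1;0 0 30 0 0 0 1;0 0 30 0 0 0 1;0 0 30 0 0 0 1;-30 0 15 0 0 0 1;-35 0 15 0 0 0 1")

```text
time: 44.12
eef_pos: [0.496, -0.0141, 0.1612]
tcp_rot: [0.736, 0.677, -0.003, 0.0]
contact_force: [-0.3, 0.2, 0.8]
opening: 1.002
```

>>> jog_arm(targets="-35 -30 0 0 0 6 1;-20 -35 0 0 0 6 1;0 -35 0 0 0 6 1;0 -38 0 0 0 6 1;0 -38 0 0 0 6 1;0 -38 0 0 0 6 1")

```text
time: 44.62
eef_pos: [0.4405, -0.2235, 0.1686]
tcp_rot: [0.482, 0.876, 0.0, 0.007]
contact_force: [1.4, 0.3, 1.0]
opening: 0.999
```

Run:
```python
from loc import *
s=st();r=grab("p6")
a=cv2.resize(r["side"]["pixels"][180:360,300:430],None,fx=3,fy=3,interpolation=cv2.INTER_CUBIC); b=cv2.resize(r["top"]["pixels"][150:260,235:440],(400,215),interpolation=cv2.INTER_CUBIC)
o=np.zeros((540,790,3),np.uint8); o[:540,:390]=a[:540,:390]; o[:215,390:]=b; cv2.imwrite("pics/p6c.png",o)
```

```text
t 44.62 xyz [ 440.5 -223.5  168.6] jaw 32.4 fixrot deg [0.4 0.8] q6 -1.24 open 0.999 F [1.4 0.3 1. ]
```

View pics/p6c.png

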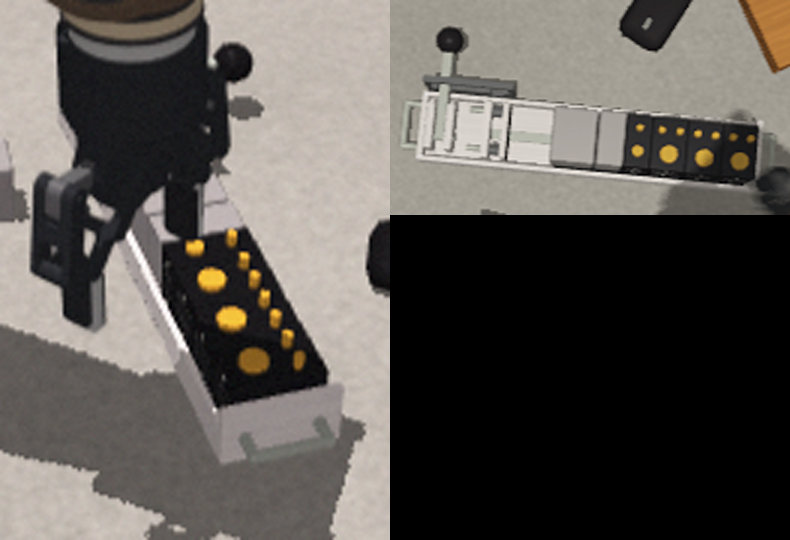

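Run:
```python
from h import *
im=cv2.imread("pics/p6_top.png"); p=read_camera("top"); t=(.560,-.0225,-.082)
for y in(-.196,.034):
    q=proj(p,T2W(t,[[-.035,y,.056],[.035,y,.056]])); print(q)
cv2.imwrite("pics/p6z.png",cv2.resize(im[185:255,290:440],None,fx=5.3,fy=5.3,interpolation=cv2.INTER_CUBIC))
```

```text
[[422.35134599 244.26600906]
 [424.72341929 212.74724436]]
[[317.70722356 234.24883857]
 [320.74563776 202.76638463]]
```

View pics/p6z.png

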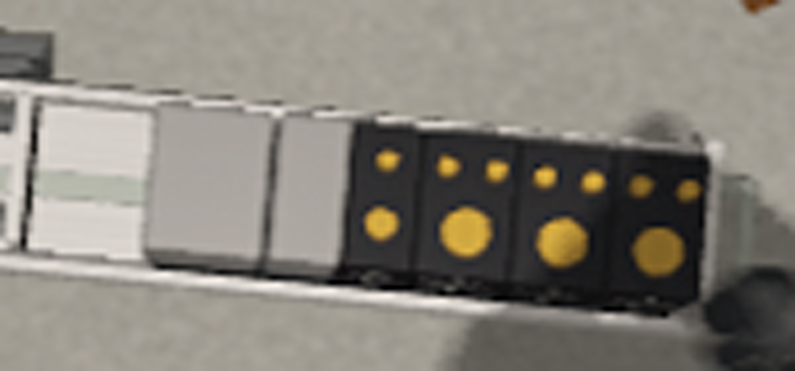

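>>> jog_arm(targets="17 27 0 0 0 5 1;20 30 0 0 0 5 0.4;20 30 0 0 0 5 0.4;20 30 0 0 0 5 0.4;20 30 0 0 0 5 0.4;20 30 0 0 0 5 0.4;20 30 0 0 0 5 0.4;20 30 0 0 0 5 0.4;20 30 0 0 0 5 0.4;20 30 0 0 0 5 0.4")

```text
time: 45.6
eef_pos: [0.6364, 0.0894, 0.1679]
tcp_rot: [0.06, 0.998, 0.003, 0.005]
contact_force: [0.0, -1.7, 0.3]
opening: 0.698
```

```bash
python3 st.py
```

```text
t 45.6 xyz [636.4  89.4 167.9] jaw 83.1 fixrot deg [-0.3  0.5] q6 -1.47 open 0.698 F [ 0.  -1.7  0.3]
```

>>> jog_arm(targets="14 20 0 -0.3 0.5 2 0.4;12 15 -5 0 0 0 0.4;4 6 -15 0 0 0 0.4;0 0 -15 0 0 0 0.4;0 0 -15 0 0 0 0.4;0 0 -12 0 0 0 0.4;0 0 0 0 0 0 0.4")

```text
time: 46.18
eef_pos: [0.6655, 0.151, 0.1039]
tcp_rot: [0.034, 0.999, 0.001, 0.0]
contact_force: [-0.4, 1.2, -0.8]
opening: 0.702
```

```bash
python3 st.py
```

```text
t 46.18 xyz [665.5 151.  103.9] jaw 86.1 fixrot deg [-0.2  0.1] q6 -1.43 open 0.702 F [-0.4  1.2 -0.8]
```

>>> jog_arm(targets="2 -9 0 0 0 -1 0.4;2 -8 0 0 0 0 0.4;0 0 0 0 0 0 0.4;0 0 0 0 0 0 0.4")

```text
time: 46.52
eef_pos: [0.6691, 0.1328, 0.1049]
tcp_rot: [0.044, 0.999, 0.001, 0.0]
contact_force: [0.3, 0.7, 0.4]
opening: 0.695
```

```bash
python3 st.py
```

```text
t 46.52 xyz [669.1 132.8 104.9] jaw 85.0 fixrot deg [-0.1  0. ] q6 -1.44 open 0.695 F [0.3 0.7 0.4]
```

>>> jog_arm(targets="0 0 -12 0 0 0 0.4;0 0 -12 0 0 0 0.4;0 0 -12 0 0 0 0.4;0 0 -12 0 0 0 0.4;0 0 -12 0 0 0 0.4;0 0 -10 0 0 0 0.4;0 0 0 0 0 0 0.4")

```text
time: 47.1
eef_pos: [0.6695, 0.1314, 0.0293]
tcp_rot: [0.045, 0.999, 0.002, 0.002]
contact_force: [-1.0, -0.9, -0.2]
opening: 0.7
```

```bash
python3 st.py
```

```text
t 47.1 xyz [669.5 131.4  29.3] jaw 84.9 fixrot deg [-0.2  0.2] q6 -1.44 open 0.7 F [-1.  -0.9 -0.2]
```

>>> jog_arm(targets="0 1 -4 0 0 0 0.4;0 0 0 0 0 0 -1;0 0 0 0 0 0 -1;0 0 0 0 0 0 -1;0 0 0 0 0 0 -1;0 0 0 0 0 0 -1;0 0 0 0 0 0 -1", force=40)

```text
time: 47.68
eef_pos: [0.6684, 0.1329, 0.0233]
tcp_rot: [0.045, 0.999, 0.001, 0.0]
contact_force: [-1.0, -0.1, -2.0]
opening: 0.351
```

```bash
python3 st.py
```

```text
t 47.68 xyz [668.4 132.9  23.3] jaw 84.9 fixrot deg [-0.2  0. ] q6 -1.44 open 0.351 F [-1.  -0.1 -2. ]
```

>>> jog_arm(targets="0 0 8 0 0 0 -1;-1 0 8 0 0 0 -1;-1 0 8 0 0 0 -1;-1 0 6 0 0 0 -1;0 0 0 0 0 0 -1;-0.8 -9 0 0 0 0 -1;-0.8 -10 0 0 0 0 -1;-0.8 -10 0 0 0 0 -1;0 0 0 0 0 0 -1")

```text
time: 48.43
eef_pos: [0.6613, 0.1033, 0.0553]
tcp_rot: [0.044, 0.999, 0.003, 0.0]
contact_force: [0.6, -1.1, -4.6]
opening: 0.349
```

```bash
python3 st.py
```

```text
t 48.43 xyz [661.3 103.3  55.3] jaw 84.9 fixrot deg [-0.3  0.1] q6 -1.48 open 0.349 F [ 0.6 -1.1 -4.6]
```

>>> jog_arm(targets="-0.8 -9 0 0 0 0 -1;-0.8 -9 0 0 0 0 -1;-0.4 -6 0 0 0 0 -1;0 0 0 0 0 0 -1")

```text
time: 48.77
eef_pos: [0.6594, 0.0795, 0.055]
tcp_rot: [0.047, 0.999, 0.007, 0.001]
contact_force: [1.3, 9.3, -4.0]
opening: 0.348
```

```bash
python3 st.py
```

```text
t 48.77 xyz [659.4  79.5  55. ] jaw 84.7 fixrot deg [-0.9  0.2] q6 -1.53 open 0.348 F [ 1.3  9.3 -4. ]
```

>>> jog_arm(targets="-0.3 -5 0 -0.6 0 0 -1;-0.3 -5 0 -0.4 0 0 -1;0 -4 0 0 0 0 -1;0 -2 0 0 0 0 -1")

```text
time: 49.1
eef_pos: [0.659, 0.0749, 0.0552]
tcp_rot: [0.048, 0.999, 0.011, 0.002]
contact_force: [1.6, 10.4, -4.7]
opening: 0.348
```

```bash
python3 st.py
```

```text
t 49.1 xyz [659.   74.9  55.2] jaw 84.5 fixrot deg [-1.3  0.3] q6 -1.54 open 0.348 F [ 1.6 10.4 -4.7]
```

>>> jog_arm(targets="0 -7 0 -1.3 0 0 -1;0 -7 0 -1 0 0 -1;0 -7 0 -0.5 0 0 -1")

```text
time: 49.35
eef_pos: [0.6588, 0.0706, 0.0552]
tcp_rot: [0.051, 0.999, 0.004, 0.004]
contact_force: [3.0, 25.8, -3.8]
opening: 0.349
```

```bash
python3 st.py
```

```text
t 49.35 xyz [658.8  70.6  55.2] jaw 84.1 fixrot deg [-0.4  0.5] q6 -1.52 open 0.349 F [ 3.  25.8 -3.8]
```

>>> jog_arm(targets="0 -2 -8 0 0 0 -1;1 -2 -8 0 0 0 -1;1 -2 -8 0 0 0 -1;1 -2 -6 0 0 0 -1;0 -1 0 0 0 0 -1")

```text
time: 49.77
eef_pos: [0.6638, 0.077, 0.0289]
tcp_rot: [0.05, 0.999, 0.016, 0.007]
contact_force: [2.3, 3.7, -2.5]
opening: 0.352
```

```bash
python3 st.py
```

```text
t 49.77 xyz [663.8  77.   28.9] jaw 84.3 fixrot deg [-1.8  0.9] q6 -1.54 open 0.352 F [ 2.3  3.7 -2.5]
```

Run:
```python
from st import *
s=st();p=read_camera("side"); cv2.imwrite("pics/c1.png",cv2.resize(p["pixels"][160:280,310:430],None,fx=5,fy=5,interpolation=cv2.INTER_CUBIC))
for n in(p,):
    for y in(.103,.107): print(proj(n,T2W((.560,-.0225,-.082),[[.097,y,.046]])))
```

```text
t 49.77 xyz [663.8  77.   28.9] jaw 84.3 fixrot deg [-1.8  0.9] q6 -1.54 open 0.352 F [ 2.3  3.7 -2.5]
[[385.83430534 214.69463427]]
[[385.22536594 213.7459677 ]]
```

View pics/c1.png

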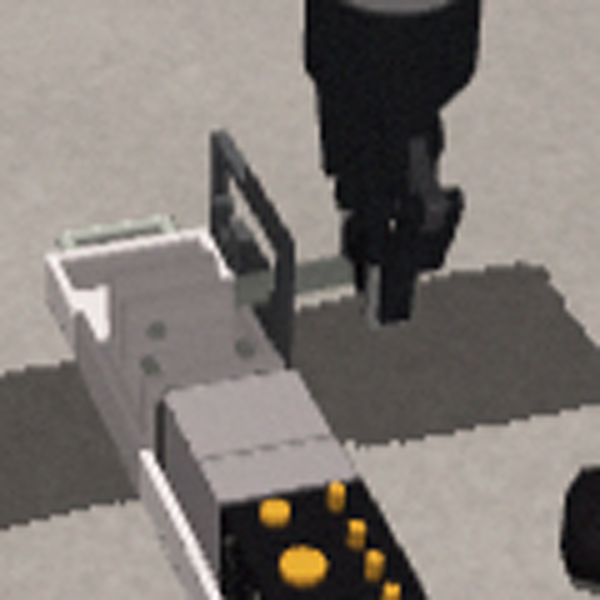

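>>> jog_arm(targets="0 -3 -3 -1.5 0.5 0 -1;0 -2 -2 0 0 0 -1;0 0 0 0 0 0 -1")

```text
time: 50.07
eef_pos: [0.6637, 0.0767, 0.0262]
tcp_rot: [0.051, 0.999, 0.008, 0.002]
contact_force: [0.7, -0.8, -4.4]
opening: 0.349
```

```bash
python3 st.py
```

```text
t 50.07 xyz [663.7  76.7  26.2] jaw 84.2 fixrot deg [-0.9  0.2] q6 -1.52 open 0.349 F [ 0.7 -0.8 -4.4]
```

>>> jog_arm(targets="0 0 -1 0 0 0 -1;0 0 0 0 0 0 0.4;0 0 0 0 0 0 0.4;0 0 0 0 0 0 0.4;0 0 0 0 0 0 0.4;0 0 0 0 0 0 0.4;0 0 20 -0.5 0 0 0.4;0 0 30 0 0 0 0.4;0 0 35 0 0 0 0.4;0 0 35 0 0 0 0.4")

```text
time: 50.9
eef_pos: [0.6582, 0.0703, 0.1411]
tcp_rot: [0.052, 0.999, 0.0, -0.007]
contact_force: [0.1, 0.5, -0.4]
opening: 0.698
```

>>> jog_arm(targets="-35 0 15 0 0 0 0.4;-35 30 10 0 0 0 0.4;-30 35 0 0 0 0 0.4;-20 38 0 0 0 0 0.4;0 38 0 0 0 0 0.4;0 38 0 0 0 0 0.4;0 38 0 0 0 0 0.4;0 38 0 0 0 0 0.4;0 0 0 0 0 0 0.4")

```text
time: 51.65
eef_pos: [0.5426, 0.3268, 0.1844]
tcp_rot: [0.057, 0.998, 0.001, 0.009]
contact_force: [-0.0, -0.8, -0.1]
opening: 0.702
```

Run:
```python
from st import *
s=st();r=grab("f1")
cv2.imwrite("pics/f1a.png",cv2.resize(r["top"]["pixels"][160:260,230:440],None,fx=3.8,fy=3.8,interpolation=cv2.INTER_CUBIC))
cv2.imwrite("pics/f1b.png",cv2.resize(r["side"]["pixels"][180:350,300:430],None,fx=3.5,fy=3.5,interpolation=cv2.INTER_CUBIC))
for n in r: print(n,[np.round(d["uv"],1) for d in mark_of("ball",r[n])[:1]],proj(r[n],T2W((.560,-.0225,-.082),[TP["ball"]])))
```

```text
t 51.65 xyz [542.6 326.8 184.4] jaw 83.5 fixrot deg [-0.   1.1] q6 -1.07 open 0.702 F [-0.  -0.8 -0.1]
top [array([285.8, 173.5])] [[292.58680626 173.31193546]]
side [array([389. , 212.5])] [[385.83430534 214.69463427]]
```

View pics/f1a.png

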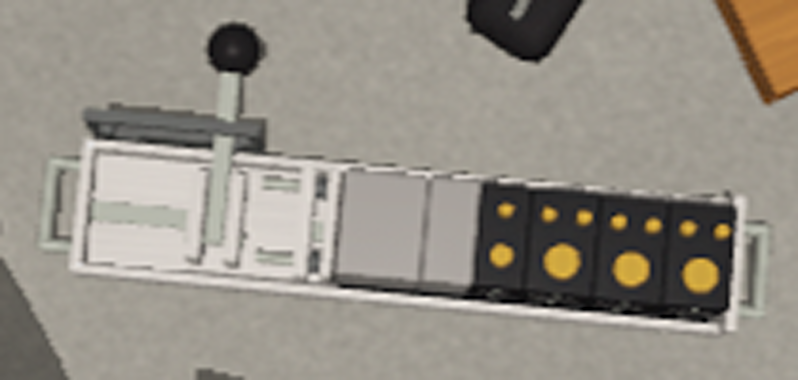

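View pics/f1b.png

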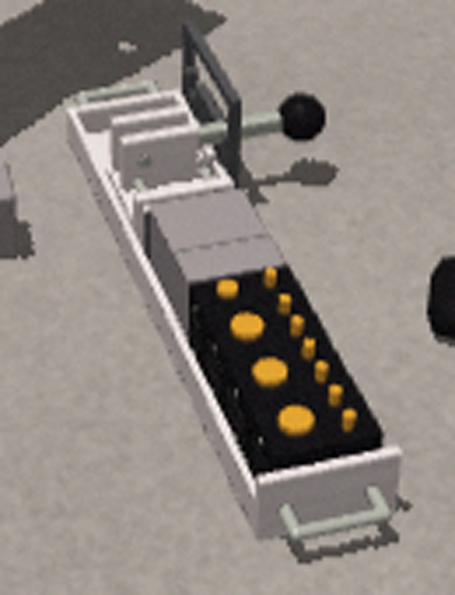

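```bash
python3 - <<'E'
from h import *
def ball(f,n,c):
    im=cv2.imread(f).astype(int); u,v=c; s=im[v-14:v+14,u-14:u+14].max(2).astype(float)
    w=np.clip(75-s,0,45); n_,l,st,_=cv2.connectedComponentsWithStats((w>0).astype(np.uint8)); k=1+np.argmax(st[1:,4]); w=w*(l==k)
    ys,xs=np.mgrid[0:28,0:28]; return np.round([u-14+(w*xs).sum()/w.sum(),v-14+(w*ys).sum()/w.sum(),(w>0).sum()],2)
for f in("s1_top","f1_top"): print(f,ball(f"pics/{f}.png","",(292,173)))
print("open",ball("pics/p6_top.png","",(265,170)))
for f in("s1_side","f1_side"): print(f,ball(f"pics/{f}.png","",(386,214)))
E
python3 st.py
```

```text
s1_top [292.23 172.75 154.  ]
f1_top [291.23 172.59 152.  ]
open [265.57 170.17 148.  ]
s1_side [386.19 214.27 136.  ]
f1_side [385.92 213.22 138.  ]
t 51.85 xyz [543.4 320.6 183.6] jaw 83.2 fixrot deg [0.2 1. ] q6 -1.07 open 0.702 F [0.6 0.2 0.6]
```

```bash
python3 -c "
from plant import *
print(sign_off())"
```

```text
the job is handed in; nothing more can be done
None
```

I packed all the modules and handed the job in at about 52 s of the 192 s limit. Sign-off gives no verdict, so the results below come from my own checks.

**What I did:**
- I opened the clamp and let the lever drop into the open notch.
- Three black ext modules and the slim amp went into the tray, then the 30 mm and 50 mm foam bricks. That makes 150 mm + 80 mm = 230 mm.
- I pushed the row tight, then slid the clamp shut against the sprung pad and let the lever drop.

**Last checks:**
- **Row:** both camera pictures show every item upright, in one tight row within the walls. The row's end was within about 1 px of where 230 mm should end.
- **Clamp:** the ball sits about 2.2 mm on the open side of where it started, which matches the play in the notch.
- **Lever:** it is up by about 0.01 rad at most.
- **Pad:** I worked out its push-back as about 6 mm from the geometry and the start of spring contact; I did not measure it directly.
- **Robot and bystanders:** the arm was clear and still at the end. The mouse, calibration-kit box and purple and green look-alikes were left alone, and I saw no sign that the wrench or sensor had moved.

**Readings that disagreed:** just before release the tool still read about 4 mm on the open side, with the gripper slightly tilted. The ball network was also off by several px, so I used the colour centroid of the ball instead.

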